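# Fit the packers to the glue-up jigs

### The job

Each jig on the bench has an open gap between its fence and its sprung jaw: find by trial the wooden packer that fills it, pushed down gently so that the jaw pinches it (a thicker one will not go in, a thinner one stays loose), and leave it standing upright there, right down on the base and about centred along the gap. Stand the packers left over upright in the packer rack, one to a slot, and leave the tape measure and the sanding stick where they are.

Things in the scene. Friction and masses are not known exactly. Their poses are not given: they have to be found in the camera images.
- gap_a (a point): Mid-gap, on the base (20 mm up), of a heavy loose jig (2 kg; may be absent): steel base 110x110 mm; fixed fence at +y, sprung jaw at -y, both 50 mm long, 20 mm high, faces upright with 30 degree bevels in the top 6 mm. x along the gap, y across, z up; ends open. The gap at rest is 1.5 mm less than one packer's thickness, each jig another; which is not known beforehand.
- jaw_a: Sprung wooden jaw of that jig (may be absent). Origin on the bench 45 mm to -y of mid-gap at rest, axes as the gap. It yields up to 3 mm to -y (2 N to start, 1 N more per mm); a packer that fills the gap pushes it back 1.5 mm and is pinched; a thinner one stays loose, a thicker one cannot go down.
- gap_b (a point): Mid-gap, on the base (20 mm up), of a heavy loose jig (2 kg; may be absent): steel base 110x110 mm; fixed fence at +y, sprung jaw at -y, both 50 mm long, 20 mm high, faces upright with 30 degree bevels in the top 6 mm. x along the gap, y across, z up; ends open. The gap at rest is 1.5 mm less than one packer's thickness, each jig another; which is not known beforehand.
- jaw_b: Sprung wooden jaw of that jig (may be absent). Origin on the bench 45 mm to -y of mid-gap at rest, axes as the gap. It yields up to 3 mm to -y (2 N to start, 1 N more per mm); a packer that fills the gap pushes it back 1.5 mm and is pinched; a thinner one stays loose, a thicker one cannot go down.
- gap_c (a point): Mid-gap, on the base (20 mm up), of a heavy loose jig (2 kg; may be absent): steel base 110x110 mm; fixed fence at +y, sprung jaw at -y, both 50 mm long, 20 mm high, faces upright with 30 degree bevels in the top 6 mm. x along the gap, y across, z up; ends open. The gap at rest is 1.5 mm less than one packer's thickness, each jig another; which is not known beforehand.
- jaw_c: Sprung wooden jaw of that jig (may be absent). Origin on the bench 45 mm to -y of mid-gap at rest, axes as the gap. It yields up to 3 mm to -y (2 N to start, 1 N more per mm); a packer that fills the gap pushes it back 1.5 mm and is pinched; a thinner one stays loose, a thicker one cannot go down.
- gap_d (a point): Mid-gap, on the base (20 mm up), of a heavy loose jig (2 kg; may be absent): steel base 110x110 mm; fixed fence at +y, sprung jaw at -y, both 50 mm long, 20 mm high, faces upright with 30 degree bevels in the top 6 mm. x along the gap, y across, z up; ends open. The gap at rest is 1.5 mm less than one packer's thickness, each jig another; which is not known beforehand.
- jaw_d: Sprung wooden jaw of that jig (may be absent). Origin on the bench 45 mm to -y of mid-gap at rest, axes as the gap. It yields up to 3 mm to -y (2 N to start, 1 N more per mm); a packer that fills the gap pushes it back 1.5 mm and is pinched; a thinner one stays loose, a thicker one cannot go down.
- packer_a_mid (a point): Centre of a loose wooden packer: 64 mm long (own x), 40 mm high (z), 18, 22, 26, 30 or 34 mm thick (y); all five differ, which is which is not known beforehand. At the start it stands on the 2 mm thick cutting mat on its long edge, 25 to 90 g. Half turns make no difference; the dark hanging hole is only a look.
- packer_b_mid (a point): Centre of a loose wooden packer: 64 mm long (own x), 40 mm high (z), 18, 22, 26, 30 or 34 mm thick (y); all five differ, which is which is not known beforehand. At the start it stands on the 2 mm thick cutting mat on its long edge, 25 to 90 g. Half turns make no difference; the dark hanging hole is only a look.
- packer_c_mid (a point): Centre of a loose wooden packer: 64 mm long (own x), 40 mm high (z), 18, 22, 26, 30 or 34 mm thick (y); all five differ, which is which is not known beforehand. At the start it stands on the 2 mm thick cutting mat on its long edge, 25 to 90 g. Half turns make no difference; the dark hanging hole is only a look.
- packer_d_mid (a point): Centre of a loose wooden packer: 64 mm long (own x), 40 mm high (z), 18, 22, 26, 30 or 34 mm thick (y); all five differ, which is which is not known beforehand. At the start it stands on the 2 mm thick cutting mat on its long edge, 25 to 90 g. Half turns make no difference; the dark hanging hole is only a look.
- packer_e_mid (a point): Centre of a loose wooden packer: 64 mm long (own x), 40 mm high (z), 18, 22, 26, 30 or 34 mm thick (y); all five differ, which is which is not known beforehand. At the start it stands on the 2 mm thick cutting mat on its long edge, 25 to 90 g. Half turns make no difference; the dark hanging hole is only a look.
- rack_slot_1 (a point): Middle of the floor of the +y slot of the two-slot packer rack, fixed: slot 38 mm wide (y), 80 mm long (x), ends open, floor 8 mm above the mat; walls 7 mm thick, 16 mm high above the floor; slots 45 mm apart. z up. Any packer stands in it loosely.
- rack_slot_2 (a point): Middle of the floor of the -y slot of the two-slot packer rack, fixed: slot 38 mm wide (y), 80 mm long (x), ends open, floor 8 mm above the mat; walls 7 mm thick, 16 mm high above the floor; slots 45 mm apart. z up. Any packer stands in it loosely.
- tape_measure: Green pocket tape measure, 32 x 70 x 54 mm, standing loose on the bench beside the work; origin at the centre of its underside. Not part of the job.
- sanding_stick: Black sanding stick, 18 x 130 x 10 mm, lying loose among the jigs; origin at the centre of its underside. Not part of the job.

How it is judged:
By the outcome, as a careful person would: the job done as asked, in the order asked, and still so for the second after the job is handed in, with the robot touching nothing.
Of jig_a, jig_b, jig_c, jig_d only 3 to 4 are there at a start; the rules pass over those that are not, and their reading is None.
At some moment in a run one of packer_a, packer_b, packer_c, packer_d, packer_e may be knocked a few centimetres aside while the robot is not near it.
Once in a run the grip may slacken for a moment while it holds something.
It also fails if it takes over 210 s, if anything falls off the work surface, if the arm or the gripper's body presses on something with over 40 N, if the wrist force passes 120 N, or if a joint passes its speed limit or range.

### The arm

A 7-joint arm with a two-finger parallel gripper is mounted at the origin on a cart in front of the work surface, level with it; the furniture and walls round the work are solid. World frame = base frame: x ahead of the robot, y to its left, z up, the work surface at z = 0. Lengths are in m, angles in rad, forces in N, time in s.
With the tool pointing down it reaches from about 0.425 to 0.925 m from the base axis. Payload 6.8 kg.
Tool frame: the origin (TCP) lies at the very end of the fingers, on their centre line; the grasp point (between the pads) lies 19 mm behind it; z points along the fingers, y is the line along which they close (so a half turn about z gives the same grasp; the last joint's range is limited). The gripper opens to 88 mm and grips with 3 to 60 N. Pads are 20 mm wide; open, the fingers measure 115 mm over their backs; the gripper's body (75 mm by 178 mm) begins 61 mm behind the grasp point.
Start: joints at [-1.403, 0.477, 0.022, 1.555, -0.011, 1.109, -0.083], TCP at [0.184, 0.65, 0.223] pointing down, gripper open.
Joint ranges: [-2.96, 2.96], [-0.34, 2.1], [-1.41, 1.46], [0.24, 2.44], [-1.37, 4.51], [0.17, 1.92], [-2.96, 2.96]. Speed limits (rad/s): [2.39, 2.39, 3.14, 3.14, 3.14, 3.14, 3.14].

### API

Orientations are given as [roll, pitch, yaw] about the fixed x, y, z axes, in that order (R = Rz(yaw) Ry(pitch) Rx(roll)).
In Python, from plant import monitor, imaging, bot gives the robot as it stands.
- The arm moves only by the shell command python3 -m crank 'ROWS' [OPENING] [FORCE]. ROWS is JSON, a list of rows, each an object of numbers: "x", "y", "z": the shift along the tool's x, y, z in cm; "twist": the turn about the tool's z in degrees. In form: [{"x": .., "y": .., "z": .., "twist": ..}, ...]. A call has 1 to 12 rows; each row is the pose to reach, as a shift and turn from the pose commanded when the call began, along the tool's axes at that moment; what a row does not reach only later rows make up. A row lasts 1/12 s, in which the tool goes at most 41.7 mm and 7.16 degrees, less where a joint would pass 70% of its speed; a pose out of reach is approached as far as the arm can. A call with a gripper value outside its range is refused whole. OPENING is the closure, from -1 (fully open) to 1 (shut), so that 0 is half open, set as the call begins (- or left out, the last holds). The fingers move at their own pace and stop on an object; FORCE is the grip in N (left out, the last holds). Time passes only in rows, so rows that repeat a pose let the fingers close. It gives the time, the measured TCP pose, the force, the opening and the grip force at its end, in the units of the state.
- monitor.state(): the state, without advancing time (a new reading comes with each control period).
- imaging.capture(name): name is "side" or "top" or "wrist"; returns a dict with "frame" (420x560x3 uint8, red, green, blue), "fx", "fy", "cx", "cy" (pixels), "R" (3x3) and "t" (3): a world point X has camera coordinates R X + t. Camera axes: x right, y down, z forward; pixel columns grow to the right and rows downward; lengths in m; the calibration is good to about 2 mm. A picture is of the moment at which its call begins. There is no depth.
- bot.job_done(): hands the job in; it is judged then, once.
The state is a dict: "clock": time; "joints": joint angles; "qd": joint speeds; "effort": joint torques, N m; "tool_pos": TCP position; "ee_rot": TCP orientation; "wrist_force": force on the tool from outside, world axes, zero at the start; "moment": the same for the moment, N m; "grip_width": opening from 0.0 (shut) to 1.0 (fully open); "grasp_force": force on a finger pad.
Only numpy, scipy, OpenCV 4.12 (cv2) and the standard library are available. Lean on these libraries where they do the work, as an engineer would, in place of code of your own. Each camera call takes 0.05 s, during which the arm holds its last target. There are 200 camera calls.

## Working session

There is one attempt and no reset: what is moved stays moved. The work goes in short steps, Python scripts to look and compute and a shell command to move; the robot and the scene stay as the last step left them, time stands still between calls to the robot, and variables do not carry over. Pictures are saved under pics/ and viewed, at most 14 in all, crops included, and the job is handed in when it is done.

```bash
ls; mkdir -p pics
python3 - <<'E'
from plant import monitor, imaging
import cv2, numpy as np
print(monitor.state())
for n in ("top","side"):
    c=imaging.capture(n); cv2.imwrite(f"pics/{n}0.png",c["frame"][:,:,::-1]); print(n,c["fx"],c["fy"],c["cx"],c["cy"],np.round(c["R"],4).tolist(),np.round(c["t"],4).tolist())
E
```

```text
pics
{'clock': 0.0, 'joints': array([-1.40308831,  0.47778203,  0.02229783,  1.55640981, -0.01150595,
        1.10927553, -0.08309989]), 'qd': array([-0.00038335, -0.00140173, -0.00053286,  0.00096554,  0.00049141,
        0.0002941 ,  0.00299412]), 'effort': array([-1.91063924e-05, -5.82857394e+01,  1.53445221e+00, -2.72608638e+01,
       -5.43714711e-02,  1.68964500e-02,  1.61307776e-04]), 'tool_pos': array([0.18364735, 0.64893646, 0.22171059]), 'ee_rot': array([-3.13984832e+00,  1.04109299e-04,  2.86584144e+00]), 'wrist_force': array([-0.93185212, -0.32333749, -0.59024066]), 'moment': array([0.0151805 , 0.00051938, 0.04813624]), 'grasp_force': 0.0, 'grip_width': 0.9990401565086333}
top 493.8668914014723 493.8668914014723 279.99734981255193 211.28862490701516 [[0.2635, -0.9646, -0.0099], [-0.8123, -0.2163, -0.5417], [0.5204, 0.1508, -0.8405]] [-0.0885, 0.5039, 0.9968]
side 411.66386491728974 411.66386491728974 285.3184842081645 219.40962442322876 [[-0.8452, -0.5343, 0.0114], [-0.3644, 0.5606, -0.7437], [0.391, -0.6327, -0.6685]] [0.5197, 0.2256, 1.1916]
```

View pics/top0.png

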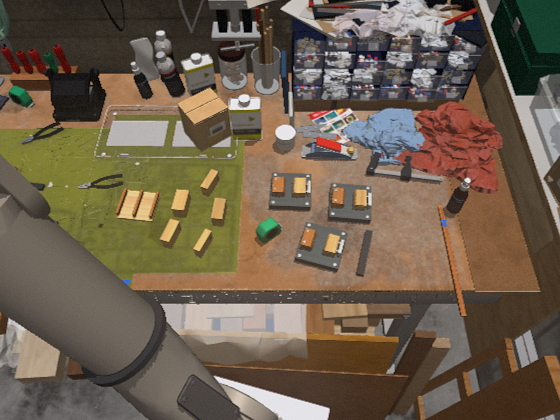

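View pics/side0.png

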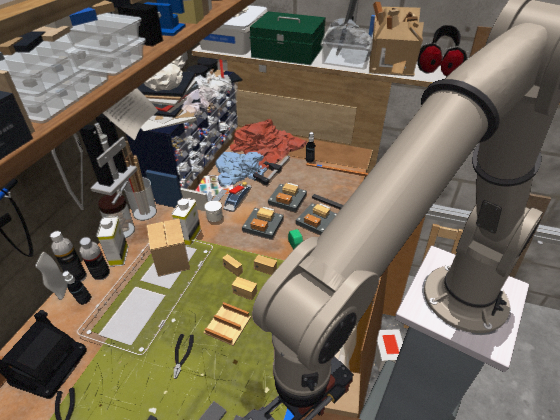

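```bash
cat > h.py <<'E'
from plant import monitor, imaging
import cv2, numpy as np
def cap(n):
    c=imaging.capture(n); c["R"]=np.array(c["R"]); c["t"]=np.array(c["t"]); return c
def proj(c,X):
    p=np.atleast_2d(X)@c["R"].T+c["t"]; return np.c_[c["fx"]*p[:,0]/p[:,2]+c["cx"],c["fy"]*p[:,1]/p[:,2]+c["cy"]]
def ray(c,uv,z):
    uv=np.atleast_2d(uv).astype(float); d=np.c_[(uv[:,0]-c["cx"])/c["fx"],(uv[:,1]-c["cy"])/c["fy"],np.ones(len(uv))]@c["R"]
    o=-c["R"].T@c["t"]; return o+d*((z-o[2])/d[:,2])[:,None]
def blobs(c,lo,hi,amin,roi=None):
    hsv=cv2.cvtColor(c["frame"],cv2.COLOR_RGB2HSV); m=cv2.inRange(hsv,np.array(lo),np.array(hi))
    if roi: k=np.zeros_like(m); x0,y0,x1,y1=roi; k[y0:y1,x0:x1]=255; m&=k
    cs,_=cv2.findContours(m,cv2.RETR_EXTERNAL,cv2.CHAIN_APPROX_NONE)
    return [q for q in cs if cv2.contourArea(q)>amin]
def save(c,name,box=None,s=1):
    f=c["frame"][:,:,::-1]
    if box: x0,y0,x1,y1=box; f=f[y0:y1,x0:x1]
    cv2.imwrite("pics/"+name+".png",cv2.resize(f,None,fx=s,fy=s,interpolation=cv2.INTER_CUBIC))
def go(X=None,yaw=None):
    """print shift (cm) in tool axes and twist (deg) from current pose to world point X / yaw"""
    from scipy.spatial.transform import Rotation as Ro
    s=monitor.state(); R=Ro.from_euler("xyz",s["ee_rot"]).as_matrix(); o=""
    if X is not None: o+=f"shift cm {np.round(R.T@(np.array(X)-s['tool_pos'])*100,2)} "
    if yaw is not None:
        d=-np.degrees(yaw-s["ee_rot"][2]); d=(d+90)%180-90; o+=f"twist {d:.1f} (j7 {np.degrees(s['joints'][6]):.0f})"
    print(o)
E
python3 - <<'E'
from h import *
c=cap("top"); save(c,"topz",(105,160,385,280),2.85)
hsv=cv2.cvtColor(c["frame"],cv2.COLOR_RGB2HSV)
for p in [(209,178),(180,196),(218,205),(170,228),(203,237),(137,200),(150,250),(300,185),(278,185)]: print(p,hsv[p[1],p[0]])
for q in blobs(c,(10,60,150),(24,255,255),60,(110,160,385,280)):
    r=cv2.minAreaRect(q); print(np.round(r[0]),np.round(r[1],1),np.round(ray(c,r[0],.042),3))
print("base offs", ray(c,[(291,190),(350,202),(321,244)],.04).round(3).tolist())
E
```

```text
(209, 178) [ 17 129 220]
(180, 196) [ 18 127 228]
(218, 205) [ 18 132 208]
(170, 228) [ 19 125 228]
(203, 237) [ 22 121 228]
(137, 200) [ 14 159 189]
(150, 250) [ 28 139 119]
(300, 185) [ 20 121 229]
(278, 185) [ 14 165 198]
[332. 243.] [11.7 17.6] [[ 0.519 -0.083  0.042]]
[308. 237.] [10.1 17.3] [[ 0.52  -0.021  0.042]]
[202. 239.] [ 7.2 24.6] [[0.445 0.231 0.042]]
[169. 230.] [ 9.8 24.1] [[0.449 0.32  0.042]]
[218. 208.] [12.  21.1] [[0.544 0.223 0.042]]
[137. 204.] [38.3 30.1] [[0.501 0.43  0.042]]
[360. 197.] [16. 11.] [[ 0.672 -0.127  0.042]]
[180. 199.] [13.1 21.8] [[0.544 0.329 0.042]]
[338. 195.] [10.6 15.2] [[ 0.662 -0.068  0.042]]
[209. 179.] [ 7.8 21.8] [[0.627 0.278 0.042]]
[258. 220.] [119. 251.] [[0.537 0.111 0.042]]
base offs [[0.649, 0.055, 0.04], [0.651, -0.103, 0.04], [0.51, -0.058, 0.04]]
```

View pics/topz.png

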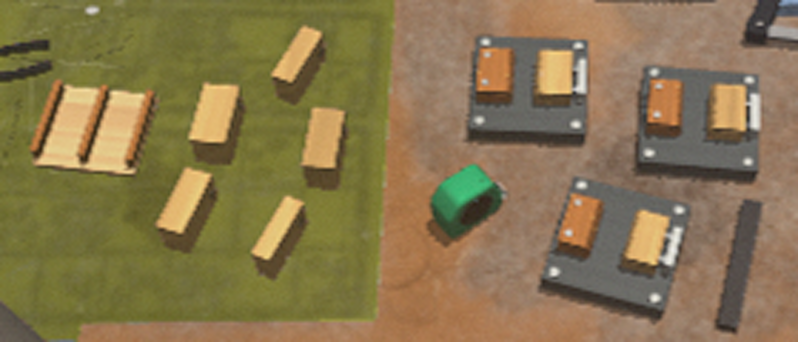

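Run:
```python
from h import *
go([.50,.25,.36],np.pi); go([.56,-.05,.36],np.pi)
c=cap("wrist"); R,t=c["R"],c["t"]; s=monitor.state(); print("cam pos rel tcp",-R.T@t-s["tool_pos"],"fwd",R[2])
```

```text
shift cm [-41.3  -29.8  -13.76] twist -15.8 (j7 -5)
shift cm [-55.25 -57.03 -13.72] twist -15.8 (j7 -5)
cam pos rel tcp [-0.08008497  0.02239043  0.16252318] fwd [ 0.29056329 -0.08352307 -0.95320348]
```

```bash
python3 -m crank '[{"x":-41,"y":-30,"z":-8,"twist":-16},{"x":-41,"y":-30,"z":-8,"twist":-16},{"x":-41,"y":-30,"z":-8,"twist":-16},{"x":-41,"y":-30,"z":-8,"twist":-16},{"x":-41,"y":-30,"z":-8,"twist":-16},{"x":-41,"y":-30,"z":-8,"twist":-16},{"x":-41,"y":-30,"z":-8,"twist":-16},{"x":-41,"y":-30,"z":-8,"twist":-16},{"x":-41,"y":-30,"z":-8,"twist":-16},{"x":-41,"y":-30,"z":-8,"twist":-16},{"x":-41,"y":-30,"z":-8,"twist":-16},{"x":-41,"y":-30,"z":-8,"twist":-16}]'
python3 -m crank '[{"x":0},{"x":0},{"x":0},{"x":0}]'
python3 - <<'E'
from h import *
c=cap("wrist"); save(c,"w1"); np.savez("w1.npz",**c); go([.50,.25,.30],np.pi); go([.56,-.05,.30],np.pi)
E
```

```text
clock: 1.2
tool_pos: [0.4887, 0.2584, 0.3009]
ee_rot: [3.141, 0.0, -3.138]
wrist_force: [1.3, -0.2, -0.6]
grip_width: 1.0
grasp_force: 0.0
shift cm [-0.51  0.01  0.25] twist -0.4 (j7 58)
shift cm [ -6.74 -29.94   0.36] twist -0.4 (j7 58)schema error: expected keys x, y, z, twist
```

View pics/w1.png

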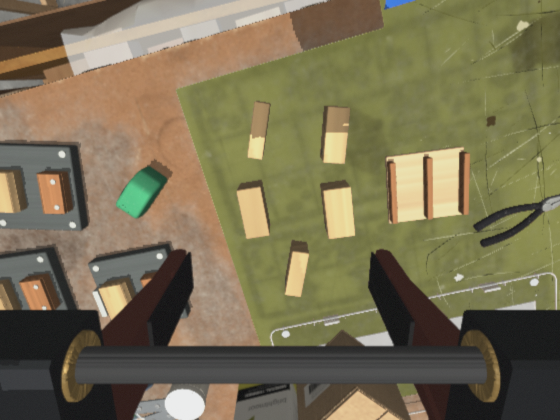

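```bash
python3 - <<'E'
from h import *
c=dict(np.load("w1.npz"))
qs=blobs(c,(8,60,60),(24,255,255),300,(190,90,480,300))
for q in qs:
    w=ray(c,q[:,0],.042)[:,:2]*1000
    r=cv2.minAreaRect(w.astype(np.float32)); b=cv2.boxPoints(r)
    L,W=max(r[1]),min(r[1]); e=[b[1]-b[0],b[2]-b[1]]; e=e[int(np.argmax([np.hypot(*k) for k in e]))]
    print(np.mean(q[:,0],0).round(),np.round(r[0],1),f"L {L:.1f} W {W:.1f} areaW {cv2.contourArea(w.astype(np.float32))/64:.1f} yaw {np.degrees(np.arctan2(e[1],e[0]))%180:.1f}")
E
python3 -m crank '[{"x":-4,"y":-30,"z":2,"twist":0},{"x":-4,"y":-30,"z":2,"twist":0},{"x":-4,"y":-30,"z":2,"twist":0},{"x":-4,"y":-30,"z":2,"twist":0},{"x":-4,"y":-30,"z":2,"twist":0},{"x":-4,"y":-30,"z":2,"twist":0},{"x":-4,"y":-30,"z":2,"twist":0},{"x":-4,"y":-30,"z":2,"twist":0},{"x":-4,"y":-30,"z":2,"twist":0},{"x":-4,"y":-30,"z":2,"twist":0},{"x":-4,"y":-30,"z":2,"twist":0},{"x":-4,"y":-30,"z":2,"twist":0}]'
python3 -m crank '[{"x":0,"y":0,"z":0,"twist":0},{"x":0,"y":0,"z":0,"twist":0},{"x":0,"y":0,"z":0,"twist":0}]' >/dev/null
python3 - <<'E'
from h import *
c=cap("wrist"); save(c,"w2",None,1.42); np.savez("w2.npz",**c)
E
```

```text
[296. 268.] [621.5 278.8] L 79.1 W 25.3 areaW 27.9 yaw 171.9
[337. 209.] [541.1 328.4] L 73.3 W 36.7 areaW 39.2 yaw 8.6
[254. 210.] [541.5 225.3] L 72.0 W 33.7 areaW 34.6 yaw 9.6
[428. 186.] [510.5 434.5] L 98.7 W 85.8 areaW 124.7 yaw 98.0
[208. 245.] [560.7 182.7] L 216.5 W 72.8 areaW 99.9 yaw 175.9
[334. 134.] [450.9 319.8] L 64.7 W 30.2 areaW 28.6 yaw 177.4
[258. 130.] [446.1 232.5] L 64.7 W 18.7 areaW 17.5 yaw 171.1
clock: 2.25
tool_pos: [0.529, -0.0374, 0.2804]
ee_rot: [3.141, -0.0, -3.135]
wrist_force: [-0.4, 0.9, 0.3]
grip_width: 1.002
grasp_force: 0.0
```

View pics/w2.png

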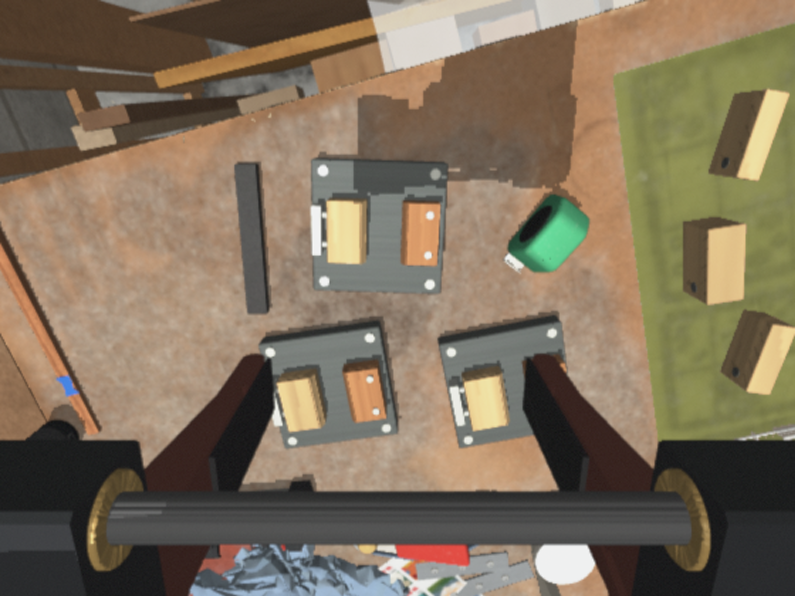

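Run:
```python
from h import *
c=dict(np.load("w2.npz"))
for n,p in dict(A=(384,232),B=(332,398),C=(515,394)).items():
    X=ray(c,np.array(p)/1.42,.04)[0]; print(n,X.round(4)); go([X[0],X[1]-.002,.15])
print(c["fx"])
```

```text
A [ 0.5207 -0.0504  0.04  ]
shift cm [ 0.83 -1.34 13.05] 
B [ 0.6682 -0.0966  0.04  ]
shift cm [-13.89  -6.03  13.05] 
C [0.6635 0.0639 0.04  ]
shift cm [-13.5   10.03  13.05] 
361.7281874942501
```

```bash
python3 -m crank '[{"x":1,"y":-1.3,"z":12,"twist":0},{"x":1,"y":-1.3,"z":12,"twist":0},{"x":1,"y":-1.3,"z":12,"twist":0},{"x":1,"y":-1.3,"z":12,"twist":0},{"x":1,"y":-1.3,"z":12,"twist":0},{"x":1,"y":-1.3,"z":12,"twist":0},{"x":1,"y":-1.3,"z":12,"twist":0}]' >/dev/null
python3 -c "
from h import *
c=cap('wrist'); np.savez('jA.npz',**c)"
python3 -m crank '[{"x":-15,"y":-4.6,"z":0,"twist":0},{"x":-15,"y":-4.6,"z":0,"twist":0},{"x":-15,"y":-4.6,"z":0,"twist":0},{"x":-15,"y":-4.6,"z":0,"twist":0},{"x":-15,"y":-4.6,"z":0,"twist":0},{"x":-15,"y":-4.6,"z":0,"twist":0},{"x":-15,"y":-4.6,"z":0,"twist":0},{"x":-15,"y":-4.6,"z":0,"twist":0}]' >/dev/null
python3 -c "
from h import *
c=cap('wrist'); np.savez('jB.npz',**c)"
python3 -m crank '[{"x":0.4,"y":16,"z":0,"twist":0},{"x":0.4,"y":16,"z":0,"twist":0},{"x":0.4,"y":16,"z":0,"twist":0},{"x":0.4,"y":16,"z":0,"twist":0},{"x":0.4,"y":16,"z":0,"twist":0},{"x":0.4,"y":16,"z":0,"twist":0},{"x":0.4,"y":16,"z":0,"twist":0},{"x":0.4,"y":16,"z":0,"twist":0}]'
python3 -c "
from h import *
c=cap('wrist'); np.savez('jC.npz',**c)
F=[np.load(f'j{k}.npz')['frame'][60:350,140:420] for k in 'ABC']
cv2.imwrite('pics/jigs.png',cv2.resize(np.hstack(F)[:,:,::-1],None,fx=.95,fy=.95,interpolation=cv2.INTER_AREA))"
```

```text
clock: 4.57
tool_pos: [0.6644, 0.0599, 0.1609]
ee_rot: [-3.141, 0.0, -3.14]
wrist_force: [-0.2, -0.2, 0.3]
grip_width: 0.996
grasp_force: 0.0
```

View pics/jigs.png

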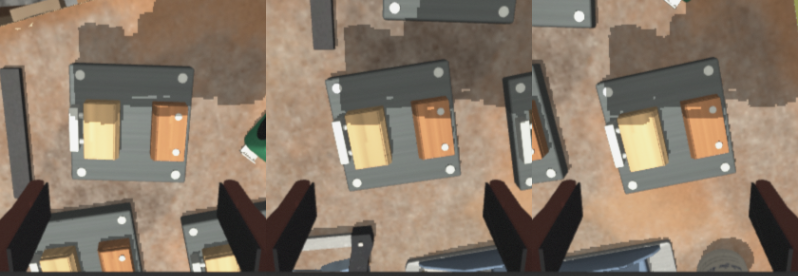

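```bash
cat > jig.py <<'E'
from h import *
def jig(c,roi=(140,60,420,300),ctr=None):
    hsv=cv2.cvtColor(c["frame"],cv2.COLOR_RGB2HSV)
    P={}
    for k,(lo,hi) in dict(jaw=((16,70,120),(26,255,255)),fence=((4,140,90),(14,255,255))).items():
        m=cv2.morphologyEx(cv2.inRange(hsv,np.array(lo),np.array(hi)),cv2.MORPH_OPEN,np.ones((5,5))); mm=np.zeros_like(m); x0,y0,x1,y1=roi; mm[y0:y1,x0:x1]=m[y0:y1,x0:x1]
        cs,_=cv2.findContours(mm,cv2.RETR_EXTERNAL,cv2.CHAIN_APPROX_NONE)
        u0=((x0+x1)/2,(y0+y1)/2) if ctr is None else proj(c,np.r_[ctr,.034])[0]
        cs=[q for q in cs if cv2.contourArea(q)>400]
        q=min(cs,key=lambda q:np.hypot(*(q[:,0].mean(0)-u0)))
        P[k]=ray(c,q[:,0],.034)[:,:2]*1000
    ex=[]
    for s,k in((1,"jaw"),(-1,"fence")):
        p=P[k]; ang=0
        for _ in range(3):   # fit facing edge x=..., along ~x
            d=np.array([np.cos(ang),np.sin(ang)]); n=np.array([-d[1],d[0]]); a=p@d; b=p@n
            a0,a1=a.min(),a.max(); sel=[]
            for lo in np.arange(a0+8,a1-8,1.5):
                w=(a>=lo)&(a<lo+1.5)
                if w.any(): i=np.where(w)[0]; sel.append(i[np.argmax(s*b[i])])
            e=p[sel]; f=cv2.fitLine(e.astype(np.float32),cv2.DIST_HUBER,0,.01,.01).ravel()
            v=f[:2]*np.sign(f[0]); ang=np.arctan2(v[1],v[0])
        ex.append((ang,f[2:],(a0+a1)/2*d))
    ang=(ex[0][0]+ex[1][0])/2; d=np.array([np.cos(ang),np.sin(ang)]); n=np.array([-d[1],d[0]])
    ja,fe=ex[0][1]@n,ex[1][1]@n
    mx=[(lambda a:(a.min()+a.max())/2)(P[k]@d) for k in P]
    mid=np.mean(mx)*d+(ja+fe)/2*n
    return mid,np.degrees(ang),fe-ja,[np.degrees(e[0]) for e in ex],mx,[np.ptp(P[k]@d) for k in P]
if __name__=="__main__":
    for k in "ABC":
        m,a,g,e,mx,L=jig(dict(np.load(f"j{k}.npz"))); print(k,"mid",m.round(1),"yaw %.1f gap %.1f"%(a,g),np.round(e,1),np.round(mx,1),np.round(L,1))
E
python3 jig.py
```

```text
Traceback (most recent call last):
  File "jig.py", line 31, in <module>
    m,a,g,e,mx,L=jig(dict(np.load(f"j{k}.npz"))); print(k,"mid",m.round(1),"yaw %.1f gap %.1f"%(a,g),np.round(e,1),np.round(mx,1),np.round(L,1))
                 ~~~^^^^^^^^^^^^^^^^^^^^^^^^^^^^
  File "jig.py", line 10, in jig
    q=min(cs,key=lambda q:np.hypot(*(q[:,0].mean(0)-u0)))
ValueError: min() iterable argument is empty
```

```bash
python3 - <<'E'
from h import *
for k,ps in dict(A=[(317,197),(245,197),(325,180)],B=[(314,195),(245,205)],C=[(322,190),(255,205)]).items():
    h=cv2.cvtColor(np.load(f"j{k}.npz")["frame"],cv2.COLOR_RGB2HSV); print(k,[h[p[1],p[0]].tolist() for p in ps])
E
sed -i 's/fence=((4,140,90),(14,255,255))/fence=((4,120,75),(15,255,255))/; s/jaw=((16,70,120)/jaw=((16,70,75)/' jig.py; python3 jig.py
```

```text
A [[14, 128, 227], [25, 72, 245], [17, 41, 155]]
B [[14, 129, 223], [19, 96, 230]]
C [[14, 128, 229], [26, 68, 243]]
A mid [522.  -51.1] yaw -0.9 gap 29.1 [-0.5 -1.3] [522.3 523.3] [54.1 51.6]
B mid [670.3 -95.8] yaw 8.6 gap 25.2 [8.7 8.6] [648.5 648.1] [54.5 51.9]
C mid [666.2  67.5] yaw 11.6 gap 21.3 [11.9 11.3] [666.4 666. ] [54.4 52.9]
```

```bash
cat > pk.py <<'E'
from h import *
import sys
def packs(c,zt=.042,amin=300,tilt=True):
    """packers: inner top-face rectangle from brightest plane edges"""
    out=[]
    for q in blobs(c,(8,60,60),(25,255,255),amin):
        w=ray(c,q[:,0],zt)[:,:2]*1000
        r=cv2.minAreaRect(w.astype(np.float32)); b=cv2.boxPoints(r)
        L,W=max(r[1]),min(r[1])
        if not(50<L<100 and 12<W<50): continue
        e=[b[1]-b[0],b[2]-b[1]]; e=e[int(np.argmax([np.hypot(*k) for k in e]))]
        out.append((np.array(r[0]),L,W,cv2.contourArea(w.astype(np.float32)),(np.degrees(np.arctan2(e[1],e[0]))+90)%180-90))
    return out
if __name__=="__main__":
    c=cap("wrist"); np.savez(sys.argv[1],**c); print("cam",(-c["R"].T@c["t"]).round(3))
    for p in packs(c): print(p[0].round(1),"L %.1f W %.1f A/64 %.1f yaw %.1f"%(p[1],p[2],p[3]/64,p[4]))
E
python3 -m crank '[{"x":16,"y":22,"z":-4,"twist":0},{"x":16,"y":22,"z":-4,"twist":0},{"x":16,"y":22,"z":-4,"twist":0},{"x":16,"y":22,"z":-4,"twist":0},{"x":16,"y":22,"z":-4,"twist":0},{"x":16,"y":22,"z":-4,"twist":0},{"x":16,"y":22,"z":-4,"twist":0},{"x":16,"y":22,"z":-4,"twist":0},{"x":16,"y":22,"z":-4,"twist":0},{"x":16,"y":22,"z":-4,"twist":0}]' >/dev/null
python3 pk.py p1.npz
python3 -m crank '[{"x":0,"y":-5.1,"z":0,"twist":0},{"x":0,"y":-5.1,"z":0,"twist":0},{"x":0,"y":-5.1,"z":0,"twist":0},{"x":0,"y":-5.1,"z":0,"twist":0}]' >/dev/null
python3 pk.py p2.npz
python3 -m crank '[{"x":0,"y":9.5,"z":0,"twist":0},{"x":0,"y":9.5,"z":0,"twist":0},{"x":0,"y":9.5,"z":0,"twist":0},{"x":0,"y":9.5,"z":0,"twist":0},{"x":0,"y":9.5,"z":0,"twist":0}]'
python3 pk.py p3.npz
python3 -c "
from h import *
F=[np.load(f'p{k}.npz')['frame'][:,140:420] for k in '123']
cv2.imwrite('pics/pks.png',cv2.resize(np.hstack(F)[:,:,::-1],None,fx=.95,fy=.95,interpolation=cv2.INTER_AREA))"
```

```text
cam [0.421 0.279 0.363]
[620.  279.7] L 82.2 W 24.0 A/64 28.1 yaw -8.4
[540.6 328.8] L 74.0 W 35.6 A/64 38.9 yaw 8.5
[541.  226.6] L 72.1 W 36.5 A/64 38.0 yaw 9.8
[450.9 320.3] L 64.4 W 29.1 A/64 27.7 yaw -2.6
[446.4 233.6] L 64.4 W 22.0 A/64 20.3 yaw -8.5
cam [0.422 0.228 0.363]
[620. 277.] L 81.4 W 29.1 A/64 32.6 yaw -8.3
[541.  223.9] L 73.1 W 31.5 A/64 33.8 yaw 9.6
[520.1 -13. ] L 54.1 W 39.3 A/64 29.9 yaw -1.5
[450.8 317.5] L 64.4 W 34.3 A/64 32.6 yaw -2.5
[446.1 232. ] L 64.4 W 18.3 A/64 17.0 yaw -8.2
clock: 6.3
tool_pos: [0.5033, 0.3266, 0.1999]
ee_rot: [-3.141, -0.0, -3.135]
wrist_force: [0.2, -0.6, 0.3]
grip_width: 1.002
grasp_force: 0.0
cam [0.42  0.326 0.363]
[619.6 280.8] L 83.1 W 23.1 A/64 27.4 yaw -8.6
[540.7 329.5] L 73.4 W 34.7 A/64 37.7 yaw 8.5
[451. 322.] L 64.5 W 25.9 A/64 24.8 yaw -2.6
[446.6 236.1] L 64.5 W 26.9 A/64 25.1 yaw -8.6
```

View pics/pks.png

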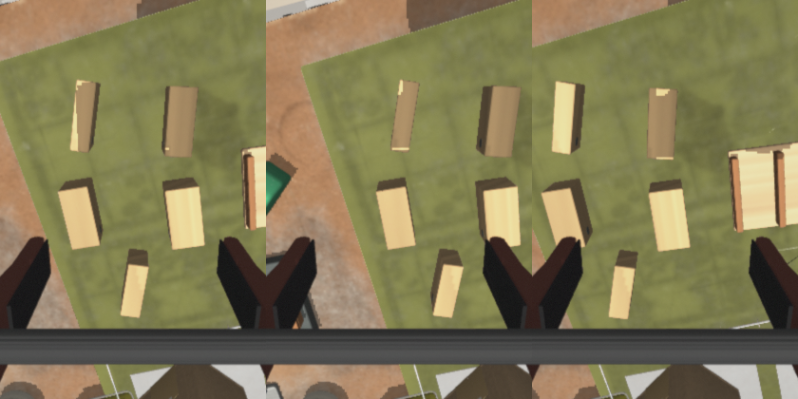

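Run:
```python
from h import *
c=cap("top"); print("box corners",ray(c,[(193,143),(212,148),(232,137)],0).round(3).tolist())
s=monitor.state(); print(np.degrees(s["joints"]).round(), s["tool_pos"])
go([.629,.2785,.10],np.radians(90-8.5)); go([.629,.2785,.10],np.radians(-90-8.5))
# rack
c=dict(np.load("p3.npz"))
for k in ((16,60,120),(26,255,255)),((4,120,60),(15,255,255)):
  for q in blobs(c,*k,150,(395,120,560,270)):
    w=ray(c,q[:,0],.0)[:,:2]*1000; r=cv2.minAreaRect(q); print(k[0],r)
```

```text
box corners [[0.766, 0.383, 0.0], [0.762, 0.322, 0.0], [0.817, 0.279, 0.0]]
[-52.  22.  17. 102.  -7.  57.  58.] [0.50397219 0.32411962 0.20019127]
shift cm [-12.5   -4.58  10.02] twist -81.4 (j7 58)
shift cm [-12.5   -4.58  10.02] twist -81.4 (j7 58)
(16, 60, 120) ((423.0027770996094, 192.53684997558594), (90.01263427734375, 50.74984359741211), 85.76361083984375)
(4, 120, 60) ((400.8264465332031, 198.98745727539062), (78.28827667236328, 9.185516357421875), 87.79740142822266)
(4, 120, 60) ((447.0, 193.0), (12.0, 80.0), 0.0)
```

```bash
python3 -m crank '[{"x":-12.5,"y":-4.6,"z":8,"twist":-81.4},{"x":-12.5,"y":-4.6,"z":8,"twist":-81.4},{"x":-12.5,"y":-4.6,"z":8,"twist":-81.4},{"x":-12.5,"y":-4.6,"z":8,"twist":-81.4},{"x":-12.5,"y":-4.6,"z":8,"twist":-81.4},{"x":-12.5,"y":-4.6,"z":8,"twist":-81.4},{"x":-12.5,"y":-4.6,"z":8,"twist":-81.4},{"x":-12.5,"y":-4.6,"z":8,"twist":-81.4},{"x":-12.5,"y":-4.6,"z":8,"twist":-81.4},{"x":-12.5,"y":-4.6,"z":8,"twist":-81.4},{"x":-12.5,"y":-4.6,"z":8,"twist":-81.4},{"x":-12.5,"y":-4.6,"z":8,"twist":-81.4}]' -0.7 20
python3 -m crank '[{"x":0,"y":0,"z":0,"twist":0},{"x":0,"y":0,"z":0,"twist":0}]'
python3 - <<'E'
from h import *
s=monitor.state(); print(np.degrees(s["joints"]).round()); go([.629,.2785,.01],np.radians(90-8.5))
c=cap("wrist"); save(c,"g1"); print((-c["R"].T@c["t"]).round(3))
E
```

```text
clock: 7.4
tool_pos: [0.6294, 0.2774, 0.1206]
ee_rot: [-3.141, -0.001, -1.714]
wrist_force: [-0.8, -0.3, -0.7]
grip_width: 0.85
grasp_force: 0.0
clock: 7.57
tool_pos: [0.6292, 0.2781, 0.1205]
ee_rot: [-3.141, -0.001, -1.721]
wrist_force: [-0.3, 0.2, -0.1]
grip_width: 0.854
grasp_force: 0.0
[-27.  34.  -3.  92.   2.  54. 141.]
shift cm [-0.04  0.03 11.05] twist -0.1 (j7 141)
[0.617 0.195 0.283]
```

View pics/g1.png

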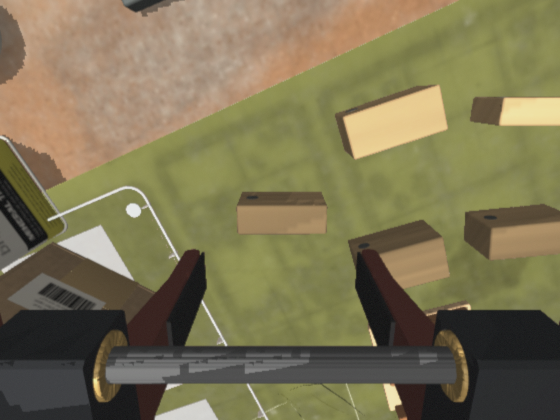

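```bash
python3 -m crank '[{"x":0,"y":0,"z":0,"twist":90},{"x":0,"y":0,"z":0,"twist":90},{"x":0,"y":0,"z":0,"twist":90},{"x":0,"y":0,"z":0,"twist":90},{"x":0,"y":0,"z":0,"twist":90},{"x":0,"y":0,"z":0,"twist":90},{"x":0,"y":0,"z":0,"twist":90},{"x":0,"y":0,"z":0,"twist":90},{"x":0,"y":0,"z":0,"twist":90},{"x":0,"y":0,"z":0,"twist":90},{"x":0,"y":0,"z":0,"twist":90},{"x":0,"y":0,"z":0,"twist":90}]' >/dev/null
python3 -m crank '[{"x":0,"y":0,"z":0,"twist":94},{"x":0,"y":0,"z":0,"twist":94},{"x":0,"y":0,"z":0,"twist":94},{"x":0,"y":0,"z":0,"twist":94},{"x":0,"y":0,"z":0,"twist":94},{"x":0,"y":0,"z":0,"twist":94},{"x":0,"y":0,"z":0,"twist":94},{"x":0,"y":0,"z":0,"twist":94},{"x":0,"y":0,"z":0,"twist":94},{"x":0,"y":0,"z":0,"twist":94},{"x":0,"y":0,"z":0,"twist":94},{"x":0,"y":0,"z":0,"twist":94}]' >/dev/null
python3 -m crank '[{"x":0,"y":0,"z":0,"twist":8},{"x":0,"y":0,"z":0,"twist":8},{"x":0,"y":0,"z":0,"twist":8},{"x":0,"y":0,"z":0,"twist":8}]'
python3 - <<'E'
from h import *
go([.629,.2785,.01],np.radians(90-8.5))
E
```

```text
clock: 9.95
tool_pos: [0.6288, 0.2798, 0.1205]
ee_rot: [3.142, 0.0, 1.429]
wrist_force: [-0.1, -0.4, 0.4]
grip_width: 0.849
grasp_force: 0.0
shift cm [-0.12  0.04 11.05] twist 0.4 (j7 -12)
```

```bash
python3 -m crank '[{"x":-0.1,"y":0,"z":4,"twist":0},{"x":-0.1,"y":0,"z":8,"twist":0},{"x":-0.1,"y":0,"z":10,"twist":0},{"x":-0.1,"y":0,"z":11,"twist":0},{"x":-0.1,"y":0,"z":11,"twist":0},{"x":-0.1,"y":0,"z":11,"twist":0}]'
python3 -m crank '[{"x":0,"y":0,"z":0,"twist":0},{"x":0,"y":0,"z":0,"twist":0},{"x":0,"y":0,"z":0,"twist":0},{"x":0,"y":0,"z":0,"twist":0},{"x":0,"y":0,"z":0,"twist":0},{"x":0,"y":0,"z":0,"twist":0}]' 1 25
python3 -m crank '[{"x":0,"y":0,"z":-4,"twist":0},{"x":0,"y":0,"z":-8,"twist":0},{"x":0,"y":0,"z":-11,"twist":0},{"x":0,"y":0,"z":-11,"twist":0}]'
python3 - <<'E'
from h import *
s=monitor.state(); print(s["joints"][6]); go([.6662,.0675,.12],np.radians(90+11.6))
E
```

```text
clock: 10.45
tool_pos: [0.6295, 0.2786, 0.0113]
ee_rot: [3.141, -0.0, 1.427]
wrist_force: [-0.2, 0.6, -0.4]
grip_width: 0.848
grasp_force: 0.0
clock: 10.95
tool_pos: [0.6301, 0.2792, 0.0125]
ee_rot: [3.139, -0.002, 1.426]
wrist_force: [-0.4, -1.1, 7.4]
grip_width: 0.724
grasp_force: 25.0
clock: 11.28
tool_pos: [0.6329, 0.2795, 0.1281]
ee_rot: [3.132, -0.006, 1.426]
wrist_force: [1.0, 0.2, -0.6]
grip_width: 0.725
grasp_force: 25.0
-0.2119916217243428
shift cm [-20.5    6.35   0.74] twist -19.9 (j7 -12)
```

```bash
python3 -m crank '[{"x":-20.5,"y":6.4,"z":1.5,"twist":-20},{"x":-20.5,"y":6.4,"z":1.5,"twist":-20},{"x":-20.5,"y":6.4,"z":1.5,"twist":-20},{"x":-20.5,"y":6.4,"z":1.5,"twist":-20},{"x":-20.5,"y":6.4,"z":1.5,"twist":-20},{"x":-20.5,"y":6.4,"z":1.5,"twist":-20},{"x":-20.5,"y":6.4,"z":1.5,"twist":-20},{"x":-20.5,"y":6.4,"z":1.5,"twist":-20},{"x":-20.5,"y":6.4,"z":1.5,"twist":-20},{"x":-20.5,"y":6.4,"z":1.5,"twist":-20}]'
python3 - <<'E'
from h import *
s=monitor.state(); print(s["joints"][6]); go([.6662,.0675,.032],np.radians(90+11.6))
c=cap("wrist"); save(c,"g2"); print((-c["R"].T@c["t"]).round(3)); np.savez("g2.npz",**c)
E
```

```text
clock: 12.12
tool_pos: [0.6623, 0.0696, 0.1052]
ee_rot: [-3.141, -0.001, 1.779]
wrist_force: [-0.0, 0.2, -0.3]
grip_width: 0.727
grasp_force: 25.0
0.40492671080255854
shift cm [-0.29  0.34  7.32] twist 0.3 (j7 23)
[0.645 0.151 0.268]
```

View pics/g2.png

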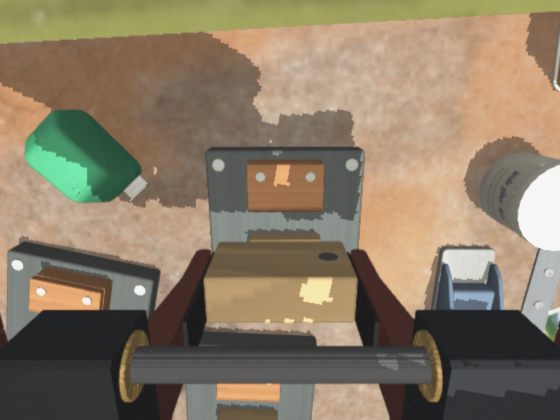

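Run:
```python
from h import *
c=dict(np.load("g2.npz")); s=monitor.state()
p=s["tool_pos"]; n=np.array([-np.sin(np.radians(11.6)),np.cos(np.radians(11.6))]); d=np.array([n[1],-n[0]])
t=ray(c,[(283,272),(283,320)],p[2]+.0295)[:,:2]; print("packer faces wrt tcp mm",(t-p[:2])@n*1000)
e=ray(c,[(205,296),(356,296)],p[2]+.0295)[:,:2]; print("ends",(e-p[:2])@d*1000)
f=ray(c,[(286,212)],.034)[0,:2]; print("fence edge wrt tcp",(f-p[:2])@n*1000, "fence ends",(ray(c,[(248,200),(324,200)],.036)[:,:2]-p[:2])@d*1000)
print("expected fence",(np.array([.6662,.0675])-p[:2])@n*1000+10.6)
```

```text
packer faces wrt tcp mm [13.62754297 -9.17962795]
ends [-31.41479385  31.73150539]
fence edge wrt tcp 6.480445321726077 fence ends [-21.56827421  29.17457491]
expected fence 8.075484807158059
```

Run:
```python
from h import *
c=dict(np.load("g2.npz"))
h=cv2.cvtColor(c["frame"],cv2.COLOR_RGB2HSV)
for r in range(204,330,2): print(r,h[r,265].tolist(),h[r,300].tolist(),end="; ")
s=monitor.state(); p=s["tool_pos"]; n=np.array([-np.sin(np.radians(11.6)),np.cos(np.radians(11.6))])
for z in(.02,.034,.04): print(z,[(r,round(float((ray(c,[(283,r)],z)[0,:2]-p[:2])@n*1000),1)) for r in (160,205,212,232,234,242)])
```

```text
204 [13, 128, 159] [13, 130, 155]; 206 [13, 130, 157] [13, 129, 152]; 208 [13, 128, 141] [13, 127, 130]; 210 [13, 119, 107] [13, 121, 103]; 212 [27, 21, 121] [18, 38, 87]; 214 [65, 11, 142] [60, 8, 90]; 216 [66, 9, 142] [75, 11, 89]; 218 [66, 9, 142] [68, 11, 97]; 220 [65, 11, 142] [66, 9, 140]; 222 [60, 9, 142] [65, 10, 147]; 224 [66, 9, 142] [72, 9, 144]; 226 [66, 9, 142] [65, 10, 146]; 228 [60, 9, 141] [65, 12, 133]; 230 [70, 8, 94] [68, 11, 91]; 232 [36, 14, 90] [36, 14, 90]; 234 [17, 92, 103] [18, 92, 103]; 236 [17, 98, 107] [16, 94, 106]; 238 [18, 94, 108] [18, 97, 108]; 240 [18, 98, 145] [18, 102, 158]; 242 [17, 94, 108] [17, 99, 111]; 244 [17, 97, 100] [18, 98, 101]; 246 [18, 95, 99] [18, 96, 101]; 248 [18, 98, 104] [18, 97, 103]; 250 [18, 97, 113] [17, 98, 109]; 252 [17, 95, 115] [18, 98, 115]; 254 [19, 98, 109] [17, 96, 111]; 256 [17, 95, 107] [18, 97, 108]; 258 [17, 99, 108] [18, 95, 110]; 260 [18, 95, 107] [17, 98, 109]; 262 [18, 97, 108] [18, 95, 110]; 264 [18, 95, 107] [18, 98, 107]; 266 [18, 95, 105] [17, 96, 106]; 268 [18, 96, 104] [18, 96, 106]; 270 [17, 97, 103] [17
[... 562 characters left out ...]
 304 [17, 101, 174] [18, 101, 177]; 306 [18, 101, 174] [18, 102, 177]; 308 [18, 102, 175] [18, 101, 179]; 310 [18, 101, 176] [18, 101, 179]; 312 [17, 99, 177] [18, 103, 179]; 314 [18, 101, 177] [18, 102, 180]; 316 [18, 102, 178] [17, 102, 183]; 318 [18, 103, 181] [18, 102, 183]; 320 [18, 101, 220] [18, 103, 181]; 322 [19, 85, 224] [16, 82, 172]; 324 [14, 60, 199] [14, 67, 190]; 326 [14, 63, 195] [15, 66, 189]; 328 [14, 65, 188] [15, 63, 189]; 0.02 [(160, 39.6), (205, 7.2), (212, 1.9), (232, -13.6), (234, -15.1), (242, -21.5)]
0.034 [(160, 42.1), (205, 11.5), (212, 6.5), (232, -8.1), (234, -9.6), (242, -15.6)]
0.04 [(160, 43.1), (205, 13.3), (212, 8.4), (232, -5.8), (234, -7.2), (242, -13.1)]
```

Run:
```python
from h import *
c=dict(np.load("g2.npz")); save(c,"g2z",(190,140,380,335),3)
```

```text
(no output)
```

View pics/g2z.png

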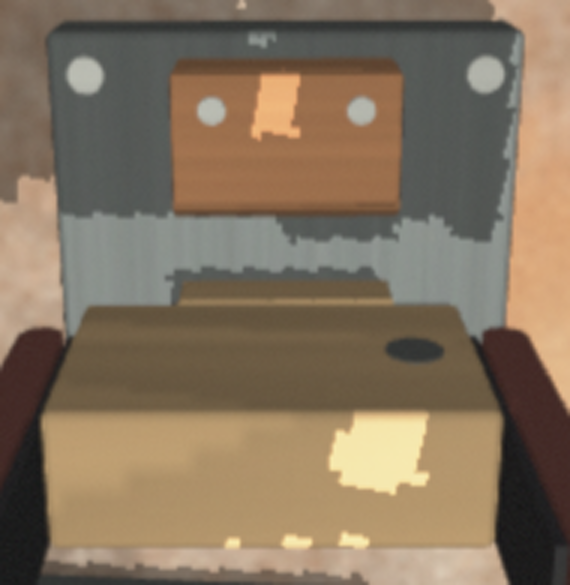

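```bash
python3 -m crank '[{"x":-0.33,"y":0.36,"z":2,"twist":0},{"x":-0.33,"y":0.36,"z":5,"twist":0},{"x":-0.33,"y":0.36,"z":5,"twist":0},{"x":-0.33,"y":0.36,"z":5.2,"twist":0},{"x":-0.33,"y":0.36,"z":5.5,"twist":0},{"x":-0.33,"y":0.36,"z":5.7,"twist":0},{"x":-0.33,"y":0.36,"z":5.7,"twist":0}]' 
python3 -m crank '[{"x":0,"y":0,"z":0.2,"twist":0},{"x":0,"y":0,"z":0.3,"twist":0},{"x":0,"y":0,"z":0.4,"twist":0},{"x":0,"y":0,"z":0.4,"twist":0}]'
```

```text
clock: 12.75
tool_pos: [0.6674, 0.0651, 0.0495]
ee_rot: [3.14, -0.001, 1.776]
wrist_force: [-0.7, 0.8, 0.3]
grip_width: 0.728
grasp_force: 25.0
clock: 13.08
tool_pos: [0.6673, 0.0654, 0.045]
ee_rot: [3.14, -0.001, 1.776]
wrist_force: [0.0, 3.1, 4.6]
grip_width: 0.728
grasp_force: 25.0
```

```bash
python3 -m crank '[{"x":0.1,"y":0,"z":0.2,"twist":0},{"x":0.1,"y":0,"z":0.4,"twist":0},{"x":0.1,"y":0,"z":0.4,"twist":0}]' 
python3 -m crank '[{"x":0,"y":0,"z":0.2,"twist":0},{"x":0,"y":0,"z":0.4,"twist":0},{"x":0,"y":0,"z":0.4,"twist":0}]'
```

```text
clock: 13.33
tool_pos: [0.666, 0.0657, 0.0396]
ee_rot: [-3.141, -0.0, 1.776]
wrist_force: [0.8, 3.7, -0.6]
grip_width: 0.729
grasp_force: 25.0
clock: 13.58
tool_pos: [0.6659, 0.0654, 0.0356]
ee_rot: [-3.14, -0.0, 1.775]
wrist_force: [-0.8, 4.6, -2.6]
grip_width: 0.731
grasp_force: 25.0
```

```bash
python3 -m crank '[{"x":0.05,"y":0,"z":0.2,"twist":0},{"x":0.05,"y":0,"z":0.4,"twist":0},{"x":0.05,"y":0,"z":0.5,"twist":0},{"x":0.05,"y":0,"z":0.5,"twist":0},{"x":0.05,"y":0,"z":0.55,"twist":0},{"x":0.05,"y":0,"z":0.55,"twist":0}]' 
python3 -m crank '[{"x":0,"y":0,"z":0.1,"twist":0},{"x":0,"y":0,"z":0.1,"twist":0},{"x":0,"y":0,"z":0.1,"twist":0}]'
```

```text
clock: 14.08
tool_pos: [0.6662, 0.0657, 0.0308]
ee_rot: [-3.141, -0.0, 1.775]
wrist_force: [-0.4, 3.9, 0.0]
grip_width: 0.723
grasp_force: 25.0
clock: 14.33
tool_pos: [0.6662, 0.0657, 0.0307]
ee_rot: [-3.141, -0.001, 1.775]
wrist_force: [-4.1, 3.2, 6.2]
grip_width: 0.728
grasp_force: 25.0
```

```bash
python3 -m crank '[{"x":0,"y":0,"z":-0.1,"twist":0},{"x":0,"y":0,"z":-0.1,"twist":0},{"x":0,"y":0,"z":-0.1,"twist":0},{"x":0,"y":0,"z":-0.1,"twist":0}]' -0.72
python3 -m crank '[{"x":0,"y":0,"z":-4,"twist":0},{"x":0,"y":0,"z":-8,"twist":0},{"x":0,"y":0,"z":-12,"twist":0},{"x":0,"y":0,"z":-13,"twist":0},{"x":0,"y":0,"z":-13,"twist":0}]'
python3 - <<'E'
from h import *
c=cap("wrist"); save(c,"g3",(130,60,430,340),1.5); np.savez("g3.npz",**c)
E
```

```text
clock: 14.67
tool_pos: [0.6666, 0.0646, 0.0309]
ee_rot: [3.141, 0.001, 1.774]
wrist_force: [-0.4, 0.2, 0.2]
grip_width: 0.86
grasp_force: 0.0
clock: 15.08
tool_pos: [0.6689, 0.065, 0.1649]
ee_rot: [3.135, 0.001, 1.774]
wrist_force: [0.2, -0.4, 0.1]
grip_width: 0.86
grasp_force: 0.0
```

View pics/g3.png

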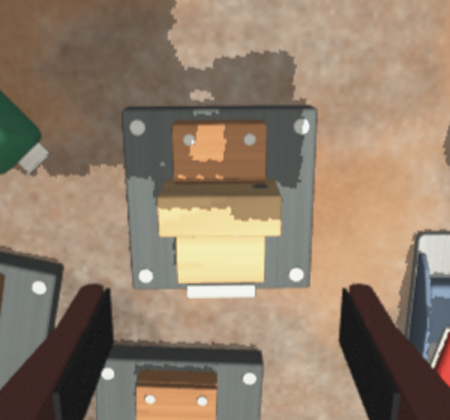

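```bash
cat > chk.py <<'E'
from h import *
c=cap("top")
for q in blobs(c,(10,60,150),(24,255,255),60,(110,160,242,280)):
    r=cv2.minAreaRect(q); print(np.round(r[0],1),np.round(r[1],1),np.round(ray(c,r[0],.042)[0,:2],3))
E
python3 chk.py; python3 -c "
from h import *
go([.451,.322,.13],np.radians(90-2.6))"
```

```text
[217.8 207.7] [12.  21.3] [0.544 0.223]
shift cm [ 29.46 -15.85   3.04] twist 14.3 (j7 21)
```

```bash
cat > hov.py <<'E'
# hover check: packer contour nearest the TCP in tool axes (cm), top-face plane z
from h import *
import sys
T=float(sys.argv[1]); z=float(sys.argv[2]) if len(sys.argv)>2 else .042
s=monitor.state(); yaw=s["ee_rot"][2]; p=s["tool_pos"][:2]
tx=np.array([np.cos(yaw),np.sin(yaw)]); ty=np.array([np.sin(yaw),-np.cos(yaw)])
c=cap("wrist"); best=None
for q in blobs(c,(8,60,60),(25,255,255),800):
    w=(ray(c,q[:,0],z)[:,:2]-p); a=np.c_[w@tx,w@ty]*100; d=np.hypot(*a.mean(0))
    if best is None or d<best[0]: best=(d,a)
a=best[1]; far=[]
for lo in np.arange(a[:,1].min()+.8,a[:,1].max()-.8,.2):
    i=a[(a[:,1]>=lo)&(a[:,1]<lo+.2)]
    if len(i): far.append(i[i[:,0].argmin()])
v,_,x0,y0=cv2.fitLine(np.float32(far)[:,::-1],cv2.DIST_HUBER,0,.01,.01).ravel()[[0,1,2,3]]
l=cv2.fitLine(np.float32(far)[:,::-1],cv2.DIST_HUBER,0,.01,.01).ravel(); ang=np.degrees(np.arctan(l[1]/l[0]))
mid=np.median(np.array(far)[:,0]); print("centre x %.2f y %.2f  edge slope dx/dy %.1f deg -> twist %.1f; ends %.2f %.2f xrange %.2f %.2f"%(mid+T/20,(a[:,1].min()+a[:,1].max())/2,ang,-ang,a[:,1].min(),a[:,1].max(),a[:,0].min(),a[:,0].max()))
E
python3 -m crank '[{"x":29.5,"y":-15.9,"z":3,"twist":14},{"x":29.5,"y":-15.9,"z":3,"twist":14},{"x":29.5,"y":-15.9,"z":3,"twist":14},{"x":29.5,"y":-15.9,"z":3,"twist":14},{"x":29.5,"y":-15.9,"z":3,"twist":14},{"x":29.5,"y":-15.9,"z":3,"twist":14},{"x":29.5,"y":-15.9,"z":3,"twist":14},{"x":29.5,"y":-15.9,"z":3,"twist":14},{"x":29.5,"y":-15.9,"z":3,"twist":14},{"x":29.5,"y":-15.9,"z":3,"twist":14},{"x":29.5,"y":-15.9,"z":3,"twist":14},{"x":29.5,"y":-15.9,"z":3,"twist":14}]' >/dev/null
python3 -m crank '[{"x":0,"y":0,"z":0,"twist":0},{"x":0,"y":0,"z":0,"twist":0},{"x":0,"y":0,"z":0,"twist":0}]'
python3 hov.py 26; python3 -c "
from h import *
go([.451,.322,.01],np.radians(90-2.6))"
```

```text
clock: 16.43
tool_pos: [0.4516, 0.3212, 0.131]
ee_rot: [3.141, 0.0, 1.529]
wrist_force: [0.6, -0.1, 0.3]
grip_width: 0.859
grasp_force: 0.0
centre x 0.16 y -0.06  edge slope dx/dy -1.3 deg -> twist 1.3; ends -3.26 3.14 xrange -1.22 2.21
shift cm [ 0.05 -0.05 12.1 ] twist 0.2 (j7 -20)
```

```bash
python3 -m crank '[{"x":0.05,"y":0,"z":4,"twist":0.5},{"x":0.05,"y":0,"z":8,"twist":0.5},{"x":0.05,"y":-0.05,"z":11,"twist":0.5},{"x":0.05,"y":-0.05,"z":12,"twist":0.5},{"x":0.05,"y":-0.05,"z":12,"twist":0.5},{"x":0.05,"y":-0.05,"z":12,"twist":0.5}]'
python3 -m crank '[{"x":0,"y":0,"z":0,"twist":0},{"x":0,"y":0,"z":0,"twist":0},{"x":0,"y":0,"z":0,"twist":0},{"x":0,"y":0,"z":0,"twist":0},{"x":0,"y":0,"z":0,"twist":0},{"x":0,"y":0,"z":0,"twist":0}]' 1 25
python3 -m crank '[{"x":0,"y":0,"z":-4,"twist":0},{"x":0,"y":0,"z":-8,"twist":0},{"x":0,"y":0,"z":-12,"twist":0},{"x":0,"y":0,"z":-12,"twist":0},{"x":0,"y":0,"z":-12,"twist":0}]'
python3 - <<'E'
from h import *
s=monitor.state(); print(s["joints"][6]); go([.6703,-.0958,.105],np.radians(90+8.6))
E
```

```text
clock: 16.98
tool_pos: [0.4512, 0.3226, 0.0117]
ee_rot: [3.141, 0.0, 1.521]
wrist_force: [-0.3, -0.5, 0.7]
grip_width: 0.855
grasp_force: 0.0
clock: 17.48
tool_pos: [0.4515, 0.3236, 0.0127]
ee_rot: [3.14, -0.002, 1.522]
wrist_force: [-0.7, 0.5, 8.1]
grip_width: 0.73
grasp_force: 25.0
clock: 17.9
tool_pos: [0.4515, 0.3241, 0.1337]
ee_rot: [3.138, -0.005, 1.523]
wrist_force: [-0.9, -0.4, -0.7]
grip_width: 0.723
grasp_force: 25.0
-0.3522155536160234
shift cm [-40.9   23.87   2.74] twist -11.4 (j7 -20)
```

```bash
python3 -m crank '[{"x":-41,"y":24,"z":0,"twist":-11.4},{"x":-41,"y":24,"z":0,"twist":-11.4},{"x":-41,"y":24,"z":0,"twist":-11.4},{"x":-41,"y":24,"z":0,"twist":-11.4},{"x":-41,"y":24,"z":0,"twist":-11.4},{"x":-41,"y":24,"z":0,"twist":-11.4},{"x":-41,"y":24,"z":0,"twist":-11.4},{"x":-41,"y":24,"z":0,"twist":-11.4},{"x":-41,"y":24,"z":0,"twist":-11.4},{"x":-41,"y":24,"z":0,"twist":-11.4},{"x":-41,"y":24,"z":0,"twist":-11.4},{"x":-41,"y":24,"z":0,"twist":-11.4}]' >/dev/null
python3 -m crank '[{"x":0,"y":0,"z":0,"twist":0},{"x":0,"y":0,"z":0,"twist":0},{"x":0,"y":0,"z":0,"twist":0},{"x":0,"y":0,"z":0,"twist":0}]'
python3 - <<'E'
from h import *
s=monitor.state(); print(s["joints"][6]); go([.6703,-.0958,.032],np.radians(90+8.6))
c=cap("wrist"); p=s["tool_pos"]; yaw=s["ee_rot"][2]; tx=np.array([np.cos(yaw),np.sin(yaw)])
h=cv2.cvtColor(c["frame"],cv2.COLOR_RGB2HSV); print([(r,*h[r,275].tolist()) for r in range(190,335,3)])
for z in(.02,.034,p[2]+.0295): print(round(z,3),[(r,round(float((ray(c,[(275,r)],z)[0,:2]-p[:2])@tx*1000),1)) for r in range(190,335,10)])
save(c,"g4",(130,120,430,340),2.5)
E
```

```text
clock: 19.23
tool_pos: [0.6694, -0.0959, 0.1301]
ee_rot: [-3.14, -0.002, 1.724]
wrist_force: [0.4, 0.4, -0.2]
grip_width: 0.722
grasp_force: 25.0
0.5955874816493222
shift cm [-0.02  0.1   9.81] twist 0.2 (j7 34)
[(190, 13, 128, 151), (193, 14, 126, 109), (196, 53, 11, 91), (199, 68, 11, 90), (202, 66, 9, 136), (205, 66, 9, 146), (208, 65, 10, 148), (211, 65, 10, 147), (214, 64, 12, 148), (217, 64, 12, 146), (220, 26, 20, 90), (223, 18, 96, 106), (226, 18, 101, 152), (229, 18, 102, 180), (232, 18, 103, 179), (235, 18, 102, 217), (238, 24, 78, 244), (241, 18, 102, 155), (244, 18, 97, 103), (247, 17, 96, 101), (250, 18, 97, 103), (253, 18, 96, 111), (256, 17, 96, 114), (259, 18, 95, 115), (262, 17, 98, 115), (265, 18, 94, 111), (268, 17, 96, 111), (271, 18, 98, 109), (274, 18, 97, 103), (277, 18, 101, 146), (280, 17, 101, 169), (283, 17, 101, 171), (286, 17, 102, 177), (289, 18, 102, 182), (292, 17, 103, 186), (295, 18, 102, 185), (298, 18, 101, 186), (301, 17, 102, 185), (304, 17, 102, 185), (307, 17, 104, 187), (310, 17, 102, 188), (313, 17, 102, 190), (316, 17, 103, 194), (319, 22, 90, 230), (322, 27, 63, 246), (325, 17, 102, 195), (328, 18, 100, 186), (331, 14, 70, 189), (334, 15, 66, 193)]
0.02 [(190, 11.6), (200, 3.5), (210, -4.8), (220, -13.2), (230, -21.7), (240, -30.4), (250, -39.3), (260, -48.3), (270, -57.4), (280, -66.8), (290, -76.3), (300, -86.0), (310, -95.9), (320, -106.0), (330, -116.3)]
0.034 [(190, 15.2), (200, 7.5), (210, -0.3), (220, -8.3), (230, -16.4), (240, -24.6), (250, -33.0), (260, -41.6), (270, -50.3), (280, -59.1), (290, -68.2), (300, -77.4), (310, -86.7), (320, -96.3), (330, -106.1)]
0.16 [(190, 47.9), (200, 44.0), (210, 39.9), (220, 35.8), (230, 31.7), (240, 27.4), (250, 23.1), (260, 18.7), (270, 14.2), (280, 9.6), (290, 5.0), (300, 0.3), (310, -4.6), (320, -9.5), (330, -14.5)]
```

```bash
python3 -m crank '[{"x":0.1,"y":0.1,"z":3,"twist":0},{"x":0.1,"y":0.1,"z":6,"twist":0},{"x":0.1,"y":0.1,"z":7.8,"twist":0},{"x":0.1,"y":0.1,"z":8,"twist":0},{"x":0.1,"y":0.1,"z":8.2,"twist":0},{"x":0.1,"y":0.1,"z":8.2,"twist":0}]' 
python3 -m crank '[{"x":0,"y":0,"z":0.2,"twist":0},{"x":0,"y":0,"z":0.4,"twist":0},{"x":0,"y":0,"z":0.6,"twist":0},{"x":0,"y":0,"z":0.6,"twist":0}]'
```

```text
clock: 19.78
tool_pos: [0.6712, -0.0963, 0.0497]
ee_rot: [3.141, -0.001, 1.722]
wrist_force: [0.1, 0.1, -0.7]
grip_width: 0.726
grasp_force: 25.0
clock: 20.12
tool_pos: [0.6718, -0.0957, 0.0435]
ee_rot: [3.14, -0.002, 1.722]
wrist_force: [0.1, 4.0, 0.5]
grip_width: 0.728
grasp_force: 25.0
```

```bash
python3 -m crank '[{"x":0.05,"y":0,"z":0.2,"twist":0},{"x":0.05,"y":0,"z":0.4,"twist":0},{"x":0.05,"y":0,"z":0.6,"twist":0},{"x":0.05,"y":0,"z":0.6,"twist":0}]' 
python3 -m crank '[{"x":0.05,"y":0,"z":0.2,"twist":0},{"x":0.05,"y":0,"z":0.4,"twist":0},{"x":0.05,"y":0,"z":0.6,"twist":0},{"x":0.05,"y":0,"z":0.6,"twist":0},{"x":0.05,"y":0,"z":0.68,"twist":0},{"x":0.05,"y":0,"z":0.68,"twist":0}]'
python3 -m crank '[{"x":0,"y":0,"z":0.1,"twist":0},{"x":0,"y":0,"z":0.1,"twist":0}]'
```

```text
clock: 20.45
tool_pos: [0.6705, -0.0962, 0.0362]
ee_rot: [-3.141, -0.001, 1.721]
wrist_force: [0.3, 4.8, -1.9]
grip_width: 0.725
grasp_force: 25.0
clock: 20.95
tool_pos: [0.6706, -0.0963, 0.0309]
ee_rot: [-3.141, -0.001, 1.721]
wrist_force: [-3.9, 5.7, 8.4]
grip_width: 0.729
grasp_force: 25.0
clock: 21.12
tool_pos: [0.6706, -0.0963, 0.0309]
ee_rot: [-3.141, -0.001, 1.721]
wrist_force: [-7.2, 6.1, 17.0]
grip_width: 0.721
grasp_force: 25.0
```

```bash
python3 -m crank '[{"x":0,"y":0,"z":-0.2,"twist":0},{"x":0,"y":0,"z":-0.2,"twist":0},{"x":0,"y":0,"z":-0.2,"twist":0},{"x":0,"y":0,"z":-0.2,"twist":0}]' -0.72
python3 -m crank '[{"x":0,"y":0,"z":-4,"twist":0},{"x":0,"y":0,"z":-8,"twist":0},{"x":0,"y":0,"z":-12,"twist":0},{"x":0,"y":0,"z":-13,"twist":0},{"x":0,"y":0,"z":-13,"twist":0}]'
python3 - <<'E'
from h import *
c=cap("wrist"); save(c,"g5",(130,60,430,340),1.5)
s=monitor.state(); print(s["joints"][6]); go([.5454,.2255,.13],np.radians(90+9.6))
E
```

```text
clock: 21.45
tool_pos: [0.6706, -0.0975, 0.0309]
ee_rot: [-3.141, 0.001, 1.72]
wrist_force: [-0.5, -0.1, 0.1]
grip_width: 0.864
grasp_force: 0.0
clock: 21.87
tool_pos: [0.673, -0.0976, 0.165]
ee_rot: [3.135, 0.002, 1.72]
wrist_force: [-0.7, 0.1, -0.3]
grip_width: 0.861
grasp_force: 0.0
0.5762657065326774
shift cm [33.76 -7.67  3.17] twist -1.0 (j7 33)
```

View pics/g5.png

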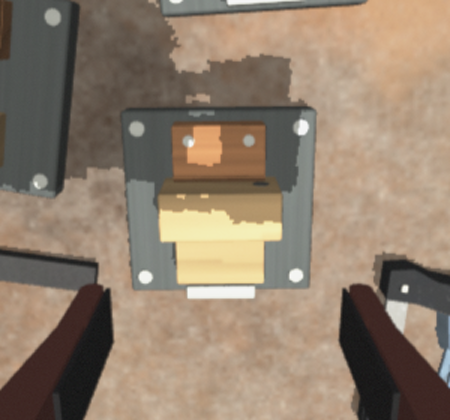

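Packer 26 sits upright, centred and pinched in jig B. Next is packer 30.

```bash
python3 -m crank '[{"x":33.8,"y":-7.7,"z":3,"twist":-1},{"x":33.8,"y":-7.7,"z":3,"twist":-1},{"x":33.8,"y":-7.7,"z":3,"twist":-1},{"x":33.8,"y":-7.7,"z":3,"twist":-1},{"x":33.8,"y":-7.7,"z":3,"twist":-1},{"x":33.8,"y":-7.7,"z":3,"twist":-1},{"x":33.8,"y":-7.7,"z":3,"twist":-1},{"x":33.8,"y":-7.7,"z":3,"twist":-1},{"x":33.8,"y":-7.7,"z":3,"twist":-1},{"x":33.8,"y":-7.7,"z":3,"twist":-1},{"x":33.8,"y":-7.7,"z":3,"twist":-1},{"x":33.8,"y":-7.7,"z":3,"twist":-1}]' >/dev/null
python3 -m crank '[{"x":0,"y":0,"z":0,"twist":0},{"x":0,"y":0,"z":0,"twist":0},{"x":0,"y":0,"z":0,"twist":0}]'
python3 hov.py 30; python3 -c "
from h import *
go([.5454,.2255,.011],np.radians(90+9.6))"
```

```text
clock: 23.17
tool_pos: [0.5446, 0.2249, 0.1312]
ee_rot: [3.141, 0.0, 1.736]
wrist_force: [-0.2, 0.6, -0.6]
grip_width: 0.862
grasp_force: 0.0
centre x -0.05 y 0.08  edge slope dx/dy 0.5 deg -> twist -0.5; ends -3.11 3.27 xrange -1.56 2.27
shift cm [1.000e-02 9.000e-02 1.202e+01] twist -0.1 (j7 4)
```

```bash
python3 -m crank '[{"x":0,"y":0.09,"z":4,"twist":0},{"x":0,"y":0.09,"z":8,"twist":0},{"x":0,"y":0.09,"z":11,"twist":0},{"x":0,"y":0.09,"z":12,"twist":0},{"x":0,"y":0.09,"z":12,"twist":0},{"x":0,"y":0.09,"z":12,"twist":0}]'
python3 -m crank '[{"x":0,"y":0,"z":0,"twist":0},{"x":0,"y":0,"z":0,"twist":0},{"x":0,"y":0,"z":0,"twist":0},{"x":0,"y":0,"z":0,"twist":0},{"x":0,"y":0,"z":0,"twist":0},{"x":0,"y":0,"z":0,"twist":0}]' 1 25
python3 -m crank '[{"x":0,"y":0,"z":-4,"twist":0},{"x":0,"y":0,"z":-8,"twist":0},{"x":0,"y":0,"z":-12,"twist":0},{"x":0,"y":0,"z":-12,"twist":0},{"x":0,"y":0,"z":-12,"twist":0}]'
python3 - <<'E'
from h import *
s=monitor.state(); print(s["joints"][6]); go([.522,-.0511,.13],np.radians(90-.9))
E
```

```text
clock: 23.72
tool_pos: [0.5457, 0.2261, 0.0119]
ee_rot: [3.141, 0.0, 1.738]
wrist_force: [-0.3, 0.3, 0.8]
grip_width: 0.858
grasp_force: 0.0
clock: 24.22
tool_pos: [0.5464, 0.2271, 0.0131]
ee_rot: [3.139, -0.001, 1.738]
wrist_force: [-0.2, -0.1, 7.5]
grip_width: 0.726
grasp_force: 25.0
clock: 24.63
tool_pos: [0.5466, 0.2275, 0.1341]
ee_rot: [3.136, -0.003, 1.739]
wrist_force: [-0.6, 1.0, -1.8]
grip_width: 0.729
grasp_force: 25.0
0.06932101958523687
shift cm [-27.05  -7.08   0.3 ] twist 10.5 (j7 4)
```

```bash
python3 -m crank '[{"x":-27.1,"y":-7.1,"z":0.2,"twist":10.5},{"x":-27.1,"y":-7.1,"z":0.2,"twist":10.5},{"x":-27.1,"y":-7.1,"z":0.2,"twist":10.5},{"x":-27.1,"y":-7.1,"z":0.2,"twist":10.5},{"x":-27.1,"y":-7.1,"z":0.2,"twist":10.5},{"x":-27.1,"y":-7.1,"z":0.2,"twist":10.5},{"x":-27.1,"y":-7.1,"z":0.2,"twist":10.5},{"x":-27.1,"y":-7.1,"z":0.2,"twist":10.5},{"x":-27.1,"y":-7.1,"z":0.2,"twist":10.5},{"x":-27.1,"y":-7.1,"z":0.2,"twist":10.5},{"x":-27.1,"y":-7.1,"z":0.2,"twist":10.5},{"x":-27.1,"y":-7.1,"z":0.2,"twist":10.5}]' >/dev/null
python3 -m crank '[{"x":0,"y":0,"z":0,"twist":0},{"x":0,"y":0,"z":0,"twist":0},{"x":0,"y":0,"z":0,"twist":0}]'
python3 - <<'E'
from h import *
s=monitor.state(); print(s["joints"][6]); go([.522,-.0511,.032],np.radians(90-.9))
c=cap("wrist"); p=s["tool_pos"]; yaw=s["ee_rot"][2]; tx=np.array([np.cos(yaw),np.sin(yaw)])
h=cv2.cvtColor(c["frame"],cv2.COLOR_RGB2HSV); print([(r,*h[r,275].tolist()) for r in range(182,335,3)])
for z in(.02,.034,p[2]+.0292): print(round(z,3),[(r,round(float((ray(c,[(275,r)],z)[0,:2]-p[:2])@tx*1000),1)) for r in range(190,335,10)])
E
```

```text
clock: 25.88
tool_pos: [0.5202, -0.0519, 0.1291]
ee_rot: [-3.142, -0.0, 1.556]
wrist_force: [0.2, -0.4, -0.3]
grip_width: 0.736
grasp_force: 25.0
0.3886099993184903
shift cm [0.08 0.17 9.71] twist 0.1 (j7 22)
[(182, 13, 129, 154), (185, 13, 131, 154), (188, 13, 124, 123), (191, 16, 37, 90), (194, 80, 8, 91), (197, 70, 8, 92), (200, 70, 8, 91), (203, 68, 11, 91), (206, 68, 11, 93), (209, 60, 11, 92), (212, 60, 13, 118), (215, 69, 12, 147), (218, 69, 12, 143), (221, 27, 24, 95), (224, 17, 96, 114), (227, 18, 102, 165), (230, 18, 102, 182), (233, 18, 101, 185), (236, 20, 98, 229), (239, 18, 100, 133), (242, 18, 96, 98), (245, 18, 93, 101), (248, 18, 92, 100), (251, 18, 94, 98), (254, 17, 95, 99), (257, 18, 93, 101), (260, 17, 93, 101), (263, 18, 96, 98), (266, 18, 94, 100), (269, 18, 97, 100), (272, 17, 94, 108), (275, 18, 100, 160), (278, 17, 101, 174), (281, 17, 102, 173), (284, 17, 101, 170), (287, 17, 101, 170), (290, 17, 102, 170), (293, 17, 101, 169), (296, 17, 102, 168), (299, 17, 103, 168), (302, 17, 103, 166), (305, 17, 101, 167), (308, 18, 100, 168), (311, 17, 101, 169), (314, 17, 101, 169), (317, 18, 102, 168), (320, 17, 102, 168), (323, 18, 100, 168), (326, 18, 101, 167), (329, 17, 101, 167), (332, 17, 102, 167)]
0.02 [(190, 11.7), (200, 3.6), (210, -4.6), (220, -13.0), (230, -21.5), (240, -30.2), (250, -39.0), (260, -48.0), (270, -57.1), (280, -66.5), (290, -76.0), (300, -85.7), (310, -95.5), (320, -105.6), (330, -115.8)]
0.034 [(190, 15.4), (200, 7.7), (210, -0.1), (220, -8.0), (230, -16.1), (240, -24.3), (250, -32.7), (260, -41.2), (270, -49.9), (280, -58.8), (290, -67.8), (300, -77.0), (310, -86.3), (320, -95.9), (330, -105.6)]
0.158 [(190, 48.0), (200, 44.0), (210, 40.0), (220, 35.8), (230, 31.7), (240, 27.4), (250, 23.1), (260, 18.7), (270, 14.2), (280, 9.6), (290, 4.9), (300, 0.2), (310, -4.7), (320, -9.6), (330, -14.7)]
```

```bash
python3 -m crank '[{"x":0.22,"y":0.17,"z":3,"twist":0},{"x":0.22,"y":0.17,"z":6,"twist":0},{"x":0.22,"y":0.17,"z":7.7,"twist":0},{"x":0.22,"y":0.17,"z":7.9,"twist":0},{"x":0.22,"y":0.17,"z":8.1,"twist":0},{"x":0.22,"y":0.17,"z":8.1,"twist":0}]' 
python3 -m crank '[{"x":0,"y":0,"z":0.2,"twist":0},{"x":0,"y":0,"z":0.4,"twist":0},{"x":0,"y":0,"z":0.6,"twist":0},{"x":0,"y":0,"z":0.6,"twist":0}]'
```

```text
clock: 26.43
tool_pos: [0.522, -0.0499, 0.0486]
ee_rot: [-3.141, -0.001, 1.555]
wrist_force: [-0.5, 2.2, -1.0]
grip_width: 0.732
grasp_force: 25.0
clock: 26.77
tool_pos: [0.5229, -0.0497, 0.0426]
ee_rot: [3.14, -0.001, 1.556]
wrist_force: [2.4, 4.0, 0.2]
grip_width: 0.725
grasp_force: 25.0
```

```bash
python3 -m crank '[{"x":0.05,"y":0,"z":0.2,"twist":0},{"x":0.05,"y":0,"z":0.4,"twist":0},{"x":0.05,"y":0,"z":0.6,"twist":0},{"x":0.05,"y":0,"z":0.6,"twist":0}]' 
python3 -m crank '[{"x":0.03,"y":0,"z":0.2,"twist":0},{"x":0.03,"y":0,"z":0.4,"twist":0},{"x":0.03,"y":0,"z":0.55,"twist":0},{"x":0.03,"y":0,"z":0.6,"twist":0},{"x":0.03,"y":0,"z":0.6,"twist":0}]'
```

```text
clock: 27.1
tool_pos: [0.5219, -0.0497, 0.0358]
ee_rot: [-3.142, 0.0, 1.555]
wrist_force: [1.5, 3.3, -3.3]
grip_width: 0.726
grasp_force: 25.0
clock: 27.52
tool_pos: [0.5217, -0.0497, 0.0311]
ee_rot: [-3.141, -0.001, 1.555]
wrist_force: [-3.7, 4.3, 18.0]
grip_width: 0.721
grasp_force: 25.0
```

```bash
python3 -m crank '[{"x":0,"y":0,"z":-0.2,"twist":0},{"x":0,"y":0,"z":-0.2,"twist":0},{"x":0,"y":0,"z":-0.2,"twist":0},{"x":0,"y":0,"z":-0.2,"twist":0}]' -0.72
python3 -m crank '[{"x":0,"y":0,"z":-4,"twist":0},{"x":0,"y":0,"z":-8,"twist":0},{"x":0,"y":0,"z":-12,"twist":0},{"x":0,"y":0,"z":-14,"twist":0},{"x":0,"y":0,"z":-14,"twist":0}]'
python3 - <<'E'
from h import *
c=cap("wrist"); np.savez("a_done.npz",**c); save(c,"g6",(130,60,430,340),1.5)
s=monitor.state(); print(s["joints"][6]); go([.50,.37,.20],np.radians(90+3))
E
```

```text
clock: 27.85
tool_pos: [0.5216, -0.0501, 0.0318]
ee_rot: [-3.141, 0.001, 1.555]
wrist_force: [0.6, -0.4, 0.3]
grip_width: 0.858
grasp_force: 0.0
clock: 28.27
tool_pos: [0.5245, -0.0503, 0.1761]
ee_rot: [3.134, -0.001, 1.555]
wrist_force: [0.3, 0.1, 0.1]
grip_width: 0.86
grasp_force: 0.0
0.3316436770021195
shift cm [41.93 -2.95 -2.6 ] twist -3.9 (j7 19)
```

```bash
python3 -m crank '[{"x":42,"y":-3,"z":-2.5,"twist":-4},{"x":42,"y":-3,"z":-2.5,"twist":-4},{"x":42,"y":-3,"z":-2.5,"twist":-4},{"x":42,"y":-3,"z":-2.5,"twist":-4},{"x":42,"y":-3,"z":-2.5,"twist":-4},{"x":42,"y":-3,"z":-2.5,"twist":-4},{"x":42,"y":-3,"z":-2.5,"twist":-4},{"x":42,"y":-3,"z":-2.5,"twist":-4},{"x":42,"y":-3,"z":-2.5,"twist":-4},{"x":42,"y":-3,"z":-2.5,"twist":-4},{"x":42,"y":-3,"z":-2.5,"twist":-4},{"x":42,"y":-3,"z":-2.5,"twist":-4}]' >/dev/null
python3 -m crank '[{"x":0,"y":0,"z":0,"twist":0},{"x":0,"y":0,"z":0,"twist":0},{"x":0,"y":0,"z":0,"twist":0}]'
python3 - <<'E'
from h import *
c=cap("wrist"); np.savez("rack.npz",**c)
a=cv2.imread("pics/g6.png"); b=c["frame"][:,100:460,::-1]; cv2.imwrite("pics/v13.png",np.hstack([cv2.resize(a,(360,420))[:, :],b]))
print((-c["R"].T@c["t"]).round(3), monitor.state()["joints"][6])
E
```

```text
clock: 29.57
tool_pos: [0.4989, 0.3684, 0.1967]
ee_rot: [-3.141, 0.001, 1.622]
wrist_force: [0.1, 0.3, -0.0]
grip_width: 0.864
grasp_force: 0.0
[0.495 0.451 0.359] -0.3256941619365139
```

View pics/v13.png

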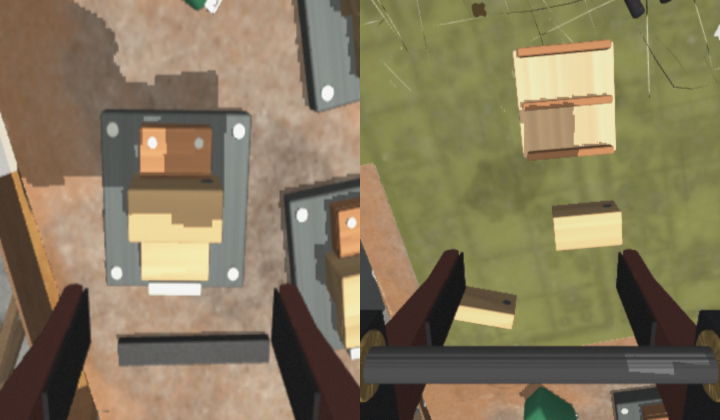

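```bash
python3 - <<'E'
from h import *
c=dict(np.load("rack.npz")); h=cv2.cvtColor(c["frame"],cv2.COLOR_RGB2HSV)
print([(r,*h[r,330].tolist()) for r in range(38,165,3)])
for lo,hi in (((4,110,60),(16,255,255)),):
  for q in blobs(c,lo,hi,80,(230,25,380,175)):
    w=(ray(c,q[:,0],.026)[:,:2]*1000).astype(np.float32); r=cv2.minAreaRect(w); print(q[:,0].min(0),q[:,0].max(0),np.round(r[0],1),np.round(r[1],1),round(r[2],1))
q=max(blobs(c,(8,60,60),(26,255,255),800,(230,25,380,175)),key=cv2.contourArea)
w=(ray(c,q[:,0],.02)[:,:2]*1000).astype(np.float32); print("whole",cv2.minAreaRect(w))
E
python3 -c "
from h import *
go([.5452,.3302,.13],np.radians(90+8.5))"
```

```text
[(38, 31, 103, 126), (41, 14, 123, 151), (44, 13, 134, 212), (47, 13, 134, 212), (50, 14, 113, 106), (53, 21, 76, 238), (56, 21, 76, 238), (59, 22, 76, 238), (62, 21, 76, 238), (65, 21, 77, 239), (68, 21, 77, 238), (71, 21, 77, 238), (74, 21, 76, 238), (77, 21, 76, 238), (80, 21, 76, 238), (83, 21, 76, 239), (86, 21, 77, 239), (89, 21, 78, 238), (92, 21, 77, 237), (95, 16, 93, 153), (98, 13, 133, 201), (101, 13, 133, 214), (104, 14, 119, 189), (107, 21, 77, 238), (110, 21, 78, 238), (113, 21, 78, 238), (116, 21, 78, 238), (119, 21, 80, 238), (122, 21, 79, 237), (125, 21, 80, 237), (128, 21, 80, 237), (131, 21, 81, 237), (134, 21, 79, 237), (137, 20, 80, 237), (140, 20, 81, 237), (143, 18, 89, 221), (146, 15, 111, 92), (149, 13, 131, 196), (152, 13, 133, 214), (155, 17, 122, 176), (158, 31, 102, 142), (161, 31, 104, 142), (164, 31, 104, 142)]
[268 145] [353 159] [524.8 401. ] [78.7  8.2] 7.9
[263  95] [351 110] [518.4 445. ] [78.2  6.8] 7.8
[257  40] [350  56] [512.3 488.8] [79.1  7.1] 7.8
whole ((518.1296997070312, 444.5824890136719), (88.68844604492188, 99.30183410644531), 7.823768138885498)
shift cm [-4.08  4.43  6.69] twist -5.6 (j7 -19)
```

```bash
python3 -m crank '[{"x":-4.1,"y":4.4,"z":6.5,"twist":-5.6},{"x":-4.1,"y":4.4,"z":6.5,"twist":-5.6},{"x":-4.1,"y":4.4,"z":6.5,"twist":-5.6},{"x":-4.1,"y":4.4,"z":6.5,"twist":-5.6},{"x":-4.1,"y":4.4,"z":6.5,"twist":-5.6}]' >/dev/null
python3 hov.py 34; python3 -c "
from h import *
go([.5452,.3302,.011],np.radians(90+8.5))"
```

```text
centre x -0.06 y 0.04  edge slope dx/dy -0.0 deg -> twist 0.0; ends -3.16 3.23 xrange -1.76 2.40
shift cm [-0.29  0.   12.2 ] twist 0.2 (j7 -6)
```

```bash
python3 -m crank '[{"x":-0.1,"y":0,"z":4,"twist":0},{"x":-0.1,"y":0,"z":8,"twist":0},{"x":-0.1,"y":0,"z":11,"twist":0},{"x":-0.1,"y":0,"z":12.1,"twist":0},{"x":-0.1,"y":0,"z":12.1,"twist":0},{"x":-0.1,"y":0,"z":12.1,"twist":0}]'
python3 -m crank '[{"x":0,"y":0,"z":0,"twist":0},{"x":0,"y":0,"z":0,"twist":0},{"x":0,"y":0,"z":0,"twist":0},{"x":0,"y":0,"z":0,"twist":0},{"x":0,"y":0,"z":0,"twist":0},{"x":0,"y":0,"z":0,"twist":0}]' 1 25
python3 -m crank '[{"x":0,"y":0,"z":-4,"twist":0},{"x":0,"y":0,"z":-8,"twist":0},{"x":0,"y":0,"z":-9,"twist":0},{"x":0,"y":0,"z":-9,"twist":0},{"x":0,"y":0,"z":-9,"twist":0}]'
python3 - <<'E'
from h import *
s=monitor.state(); print(s["joints"][6]); go([.5154,.4669,.10],np.radians(90+7.8))
E
```

```text
clock: 30.58
tool_pos: [0.5453, 0.3324, 0.0126]
ee_rot: [3.14, -0.001, 1.724]
wrist_force: [0.6, -0.9, 1.0]
grip_width: 0.861
grasp_force: 0.0
clock: 31.08
tool_pos: [0.5461, 0.3323, 0.0135]
ee_rot: [3.139, -0.002, 1.723]
wrist_force: [-1.2, -0.1, 8.3]
grip_width: 0.727
grasp_force: 25.0
clock: 31.5
tool_pos: [0.5447, 0.3318, 0.1016]
ee_rot: [3.141, -0.001, 1.723]
wrist_force: [-0.6, 0.9, -1.2]
grip_width: 0.729
grasp_force: 25.0
-0.07433222179716227
shift cm [13.8  -0.85  0.18] twist 0.9 (j7 -4)
```

```bash
python3 -m crank '[{"x":13.8,"y":-0.9,"z":0,"twist":1},{"x":13.8,"y":-0.9,"z":0,"twist":1},{"x":13.8,"y":-0.9,"z":0,"twist":1},{"x":13.8,"y":-0.9,"z":0,"twist":1},{"x":13.8,"y":-0.9,"z":0,"twist":1},{"x":13.8,"y":-0.9,"z":0,"twist":1},{"x":13.8,"y":-0.9,"z":0,"twist":1},{"x":13.8,"y":-0.9,"z":0,"twist":1}]'
python3 - <<'E'
from h import *
s=monitor.state(); go([.5154,.4669,.0215],np.radians(90+7.8))
c=cap("wrist"); p=s["tool_pos"]; yaw=s["ee_rot"][2]; tx=np.array([np.cos(yaw),np.sin(yaw)])
h=cv2.cvtColor(c["frame"],cv2.COLOR_RGB2HSV); print([(r,*h[r,280].tolist()) for r in range(186,350,3)])
for z in(.026,p[2]+.0288): print(round(z,3),[(r,round(float((ray(c,[(280,r)],z)[0,:2]-p[:2])@tx*1000),1)) for r in range(180,345,8)])
E
```

```text
clock: 32.17
tool_pos: [0.5157, 0.4637, 0.1005]
ee_rot: [-3.141, 0.002, 1.702]
wrist_force: [-0.3, 0.8, -0.3]
grip_width: 0.726
grasp_force: 25.0
shift cm [0.34 0.01 7.9 ] twist -0.3 (j7 -16)
[(186, 13, 125, 137), (189, 17, 91, 176), (192, 17, 90, 178), (195, 16, 89, 178), (198, 17, 91, 177), (201, 16, 92, 177), (204, 16, 91, 179), (207, 16, 92, 178), (210, 16, 93, 179), (213, 17, 92, 178), (216, 17, 93, 178), (219, 18, 87, 214), (222, 24, 61, 243), (225, 24, 59, 243), (228, 23, 62, 243), (231, 16, 91, 179), (234, 18, 99, 98), (237, 17, 95, 94), (240, 18, 97, 92), (243, 18, 96, 90), (246, 18, 95, 97), (249, 17, 98, 99), (252, 18, 97, 103), (255, 17, 97, 100), (258, 18, 98, 102), (261, 17, 96, 106), (264, 18, 96, 104), (267, 18, 100, 143), (270, 18, 103, 174), (273, 17, 104, 179), (276, 18, 103, 179), (279, 17, 102, 177), (282, 17, 102, 178), (285, 17, 104, 182), (288, 18, 103, 186), (291, 18, 101, 182), (294, 17, 102, 175), (297, 17, 103, 171), (300, 17, 102, 172), (303, 18, 101, 171), (306, 18, 102, 175), (309, 17, 101, 174), (312, 17, 103, 176), (315, 18, 102, 175), (318, 18, 102, 173), (321, 17, 101, 169), (324, 17, 102, 167), (327, 17, 102, 168), (330, 17, 103, 166), (333, 18, 103, 161), (336, 23, 100, 138), (339, 31, 101, 141), (342, 31, 100, 140), (345, 30, 88, 119), (348, 150, 5, 50)]
0.026 [(180, 27.6), (188, 22.0), (196, 16.4), (204, 10.7), (212, 4.9), (220, -0.9), (228, -6.9), (236, -12.9), (244, -19.0), (252, -25.2), (260, -31.5), (268, -37.9), (276, -44.4), (284, -50.9), (292, -57.6), (300, -64.4), (308, -71.3), (316, -78.3), (324, -85.4), (332, -92.6), (340, -99.9)]
0.129 [(180, 51.8), (188, 48.7), (196, 45.6), (204, 42.3), (212, 39.1), (220, 35.8), (228, 32.4), (236, 29.0), (244, 25.6), (252, 22.1), (260, 18.5), (268, 14.9), (276, 11.3), (284, 7.6), (292, 3.8), (300, -0.0), (308, -3.9), (316, -7.9), (324, -11.9), (332, -16.0), (340, -20.1)]
```

```bash
python3 -m crank '[{"x":0.4,"y":0,"z":3,"twist":0},{"x":0.4,"y":0,"z":5.5,"twist":0},{"x":0.4,"y":0,"z":6,"twist":0},{"x":0.4,"y":0,"z":6.4,"twist":0},{"x":0.4,"y":0,"z":6.8,"twist":0},{"x":0.4,"y":0,"z":6.8,"twist":0}]' 
python3 -m crank '[{"x":0,"y":0,"z":0.3,"twist":0},{"x":0,"y":0,"z":0.6,"twist":0},{"x":0,"y":0,"z":0.9,"twist":0},{"x":0,"y":0,"z":1.0,"twist":0},{"x":0,"y":0,"z":1.0,"twist":0}]'
```

```text
clock: 32.72
tool_pos: [0.5152, 0.47, 0.0338]
ee_rot: [3.141, -0.0, 1.704]
wrist_force: [0.5, -0.3, 0.4]
grip_width: 0.729
grasp_force: 25.0
clock: 33.13
tool_pos: [0.5142, 0.4703, 0.0229]
ee_rot: [-3.141, 0.0, 1.705]
wrist_force: [-0.7, 0.8, -0.4]
grip_width: 0.726
grasp_force: 25.0
```

```bash
python3 -m crank '[{"x":0,"y":0,"z":0.1,"twist":0},{"x":0,"y":0,"z":0.15,"twist":0},{"x":0,"y":0,"z":0.15,"twist":0}]' 
python3 -m crank '[{"x":0,"y":0,"z":0.05,"twist":0},{"x":0,"y":0,"z":0.05,"twist":0}]'
```

```text
clock: 33.38
tool_pos: [0.5145, 0.4704, 0.0216]
ee_rot: [3.142, -0.0, 1.705]
wrist_force: [-0.5, 0.7, -0.6]
grip_width: 0.725
grasp_force: 25.0
clock: 33.55
tool_pos: [0.5145, 0.4704, 0.0215]
ee_rot: [3.142, -0.0, 1.705]
wrist_force: [-1.8, -0.6, 3.0]
grip_width: 0.726
grasp_force: 25.0
```

Contact with the floor; release, retreat, go to packer 18.

```bash
python3 -m crank '[{"x":0,"y":0,"z":0,"twist":0},{"x":0,"y":0,"z":0,"twist":0},{"x":0,"y":0,"z":0,"twist":0},{"x":0,"y":0,"z":0,"twist":0}]' -0.72
python3 -m crank '[{"x":0,"y":0,"z":-4,"twist":0},{"x":0,"y":0,"z":-8,"twist":0},{"x":0,"y":0,"z":-11,"twist":0},{"x":0,"y":0,"z":-11,"twist":0},{"x":0,"y":0,"z":-11,"twist":0}]'
python3 - <<'E'
from h import *
s=monitor.state(); print(s["joints"][6]); go([.4463,.232,.13],np.radians(90-8.4))
E
```

```text
clock: 33.88
tool_pos: [0.5144, 0.4704, 0.021]
ee_rot: [3.142, 0.0, 1.705]
wrist_force: [0.4, 0.2, -0.2]
grip_width: 0.861
grasp_force: 0.0
clock: 34.3
tool_pos: [0.5155, 0.4711, 0.1332]
ee_rot: [3.139, -0.003, 1.705]
wrist_force: [0.5, 0.7, -0.9]
grip_width: 0.863
grasp_force: 0.0
-0.30512028404540037
shift cm [-22.77 -10.07   0.23] twist 16.1 (j7 -17)
```

```bash
python3 -m crank '[{"x":-22.8,"y":-10,"z":0,"twist":16},{"x":-22.8,"y":-10,"z":0,"twist":16},{"x":-22.8,"y":-10,"z":0,"twist":16},{"x":-22.8,"y":-10,"z":0,"twist":16},{"x":-22.8,"y":-10,"z":0,"twist":16},{"x":-22.8,"y":-10,"z":0,"twist":16},{"x":-22.8,"y":-10,"z":0,"twist":16},{"x":-22.8,"y":-10,"z":0,"twist":16},{"x":-22.8,"y":-10,"z":0,"twist":16},{"x":-22.8,"y":-10,"z":0,"twist":16}]'
python3 hov.py 18; python3 -c "
from h import *
go([.4463,.232,.011],np.radians(90-8.4))"
```

```text
clock: 35.13
tool_pos: [0.446, 0.2323, 0.1307]
ee_rot: [3.142, 0.0, 1.428]
wrist_force: [0.4, 0.5, -0.4]
grip_width: 0.863
grasp_force: 0.0
centre x 0.01 y 0.04  edge slope dx/dy -0.0 deg -> twist 0.0; ends -3.14 3.23 xrange -0.89 1.78
shift cm [-0.03  0.03 11.97] twist 0.2 (j7 -18)
```

```bash
python3 -m crank '[{"x":0,"y":0,"z":4,"twist":0},{"x":0,"y":0,"z":8,"twist":0},{"x":0,"y":0,"z":11,"twist":0},{"x":0,"y":0,"z":12,"twist":0},{"x":0,"y":0,"z":12,"twist":0},{"x":0,"y":0,"z":12,"twist":0}]'
python3 -m crank '[{"x":0,"y":0,"z":0,"twist":0},{"x":0,"y":0,"z":0,"twist":0},{"x":0,"y":0,"z":0,"twist":0},{"x":0,"y":0,"z":0,"twist":0},{"x":0,"y":0,"z":0,"twist":0},{"x":0,"y":0,"z":0,"twist":0}]' 1 25
python3 -m crank '[{"x":0,"y":0,"z":-4,"twist":0},{"x":0,"y":0,"z":-8,"twist":0},{"x":0,"y":0,"z":-12,"twist":0},{"x":0,"y":0,"z":-12,"twist":0},{"x":0,"y":0,"z":-12,"twist":0}]'
python3 - <<'E'
from h import *
s=monitor.state(); print(s["joints"][6]); go([.5216,.4235,.13],np.radians(90+7.8))
E
```

```text
clock: 35.68
tool_pos: [0.4465, 0.2313, 0.0115]
ee_rot: [3.141, 0.0, 1.426]
wrist_force: [0.4, -0.0, 0.1]
grip_width: 0.862
grasp_force: 0.0
clock: 36.18
tool_pos: [0.4471, 0.2319, 0.0127]
ee_rot: [3.14, -0.003, 1.426]
wrist_force: [0.0, 0.5, 8.9]
grip_width: 0.729
grasp_force: 25.0
clock: 36.6
tool_pos: [0.4471, 0.2323, 0.1335]
ee_rot: [3.139, -0.005, 1.427]
wrist_force: [0.5, -0.7, -1.2]
grip_width: 0.73
grasp_force: 25.0
-0.30489371851935376
shift cm [19.99  4.63  0.46] twist -16.0 (j7 -17)
```

```bash
python3 -m crank '[{"x":20,"y":4.6,"z":0,"twist":-16},{"x":20,"y":4.6,"z":0,"twist":-16},{"x":20,"y":4.6,"z":0,"twist":-16},{"x":20,"y":4.6,"z":0,"twist":-16},{"x":20,"y":4.6,"z":0,"twist":-16},{"x":20,"y":4.6,"z":0,"twist":-16},{"x":20,"y":4.6,"z":0,"twist":-16},{"x":20,"y":4.6,"z":0,"twist":-16},{"x":20,"y":4.6,"z":0,"twist":-16},{"x":20,"y":4.6,"z":0,"twist":-16}]'
python3 - <<'E'
from h import *
go([.5216,.4242,.0225],np.radians(90+7.8))
E
```

```text
clock: 37.43
tool_pos: [0.5201, 0.4204, 0.131]
ee_rot: [-3.141, 0.0, 1.703]
wrist_force: [-0.1, -0.7, -1.3]
grip_width: 0.726
grasp_force: 25.0
shift cm [ 0.36  0.21 10.85] twist -0.2 (j7 -14)
```

```bash
python3 -m crank '[{"x":0.3,"y":0.2,"z":3,"twist":0},{"x":0.3,"y":0.2,"z":6,"twist":0},{"x":0.3,"y":0.2,"z":8.5,"twist":0},{"x":0.3,"y":0.2,"z":9.2,"twist":0},{"x":0.3,"y":0.2,"z":9.8,"twist":0},{"x":0.3,"y":0.2,"z":9.8,"twist":0}]' 
python3 -m crank '[{"x":0,"y":0,"z":0.3,"twist":0},{"x":0,"y":0,"z":0.6,"twist":0},{"x":0,"y":0,"z":0.9,"twist":0},{"x":0,"y":0,"z":0.9,"twist":0}]'
```

```text
clock: 37.93
tool_pos: [0.5218, 0.4248, 0.0331]
ee_rot: [-3.141, 0.0, 1.705]
wrist_force: [-0.1, 0.5, 1.1]
grip_width: 0.731
grasp_force: 25.0
clock: 38.27
tool_pos: [0.5218, 0.4257, 0.0243]
ee_rot: [3.141, -0.0, 1.706]
wrist_force: [0.2, 0.9, 0.1]
grip_width: 0.727
grasp_force: 25.0
```

```bash
python3 -m crank '[{"x":0,"y":0,"z":0.2,"twist":0},{"x":0,"y":0,"z":0.32,"twist":0},{"x":0,"y":0,"z":0.32,"twist":0}]' 
python3 -m crank '[{"x":0,"y":0,"z":0.05,"twist":0},{"x":0,"y":0,"z":0.05,"twist":0}]'
```

```text
clock: 38.52
tool_pos: [0.5219, 0.4256, 0.021]
ee_rot: [3.141, -0.0, 1.705]
wrist_force: [-0.3, 0.5, -0.3]
grip_width: 0.726
grasp_force: 25.0
clock: 38.68
tool_pos: [0.5219, 0.4256, 0.0209]
ee_rot: [3.142, -0.0, 1.705]
wrist_force: [-2.3, -0.9, 4.5]
grip_width: 0.727
grasp_force: 25.0
```

```bash
python3 -m crank '[{"x":0,"y":0,"z":0,"twist":0},{"x":0,"y":0,"z":0,"twist":0},{"x":0,"y":0,"z":0,"twist":0},{"x":0,"y":0,"z":0,"twist":0}]' -0.72 >/dev/null
python3 -m crank '[{"x":0,"y":0,"z":-4,"twist":0},{"x":0,"y":0,"z":-8,"twist":0},{"x":0,"y":0,"z":-12,"twist":0},{"x":0,"y":0,"z":-16,"twist":0},{"x":4,"y":-4,"z":-18,"twist":0},{"x":8,"y":-8,"z":-18,"twist":0},{"x":11,"y":-11,"z":-18,"twist":0},{"x":13,"y":-15,"z":-18,"twist":0},{"x":15,"y":-19,"z":-18,"twist":0},{"x":15,"y":-22,"z":-18,"twist":0},{"x":15,"y":-22,"z":-18,"twist":0},{"x":15,"y":-22,"z":-18,"twist":0}]'
python3 -c "
from h import *
c=cap('top'); save(c,'fin',(90,150,385,290),2.7)"
```

```text
clock: 40.02
tool_pos: [0.2763, 0.5472, 0.1996]
ee_rot: [-3.137, -0.0, 1.715]
wrist_force: [0.2, 0.9, -0.2]
grip_width: 0.859
grasp_force: 0.0
```

View pics/fin.png

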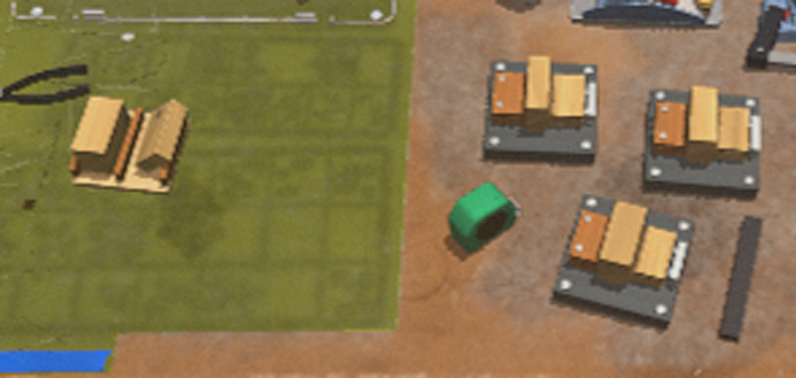

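```bash
python3 -c "
from h import *
go([.51,.36,.20],np.radians(97.8))"
python3 -m crank '[{"x":-22,"y":20.5,"z":0,"twist":0},{"x":-22,"y":20.5,"z":0,"twist":0},{"x":-22,"y":20.5,"z":0,"twist":0},{"x":-22,"y":20.5,"z":0,"twist":0},{"x":-22,"y":20.5,"z":0,"twist":0},{"x":-22,"y":20.5,"z":0,"twist":0},{"x":-22,"y":20.5,"z":0,"twist":0},{"x":-22,"y":20.5,"z":0,"twist":0},{"x":-22,"y":20.5,"z":0,"twist":0},{"x":-22,"y":20.5,"z":0,"twist":0}]' | sed -n 2,3p
cat > prof.py <<'E'
from h import *
s=monitor.state(); yaw=s["ee_rot"][2]; p=s["tool_pos"]; c=cap("wrist"); np.savez("prof.npz",**c)
h=cv2.cvtColor(c["frame"],cv2.COLOR_RGB2HSV); n=np.array([-np.sin(np.radians(7.8)),np.cos(np.radians(7.8))]); d=np.array([n[1],-n[0]])
m=np.array([.5185,.445]); print("cam n,d",((-c["R"].T@c["t"])[:2]-m)@n*1000,((-c["R"].T@c["t"])[:2]-m)@d*1000)
for dd in (-.015,.015):   # profile across the rack at wall-top plane z=.03, n in mm
    out=[]
    for k in np.arange(-75,60,2.0):
        u=proj(c,np.r_[m+d*dd+n*k/1000,.05])[0]; x,y=int(round(u[0])),int(round(u[1]))
        if 0<=x<560 and 0<=y<420: out.append("%d:%s"%(k,",".join(map(str,h[y,x]))))
    print(dd,*out)
E
python3 prof.py
```

```text
shift cm [-21.64  20.18  -0.04] twist 0.3 (j7 -40)
tool_pos: [0.5174, 0.3528, 0.2004]
ee_rot: [3.141, 0.0, 1.702]
cam n,d -8.20054190165081 -13.118672349185891
-0.015 -75:31,101,131 -73:31,102,133 -71:31,104,137 -69:31,105,141 -67:31,107,141 -65:31,106,142 -63:30,104,140 -61:31,105,136 -59:31,105,134 -57:31,105,129 -55:31,100,127 -53:31,100,125 -51:22,99,126 -49:18,100,128 -47:17,98,130 -45:18,98,128 -43:18,99,131 -41:18,101,157 -39:17,101,154 -37:17,104,157 -35:18,102,157 -33:17,101,157 -31:18,103,159 -29:18,103,156 -27:18,104,150 -25:18,101,141 -23:18,101,137 -21:17,100,140 -19:18,101,141 -17:17,101,141 -15:17,101,144 -13:17,99,149 -11:24,73,227 -9:25,57,241 -7:26,58,241 -5:24,73,226 -3:13,129,206 -1:13,133,215 1:13,132,214 3:18,89,193 5:22,80,184 7:18,102,135 9:22,89,239 11:23,85,240 13:23,83,240 15:24,81,240 17:25,78,240 19:25,75,240 21:25,77,240 23:24,79,240 25:23,82,240 27:23,83,240 29:25,77,240 31:27,70,240 33:26,72,240 35:25,78,240 37:25,77,240 39:25,78,239 41:16,115,204 43:13,133,203 45:30,102,128 47:31,102,130 49:31,100,133 51:31,96,112 53:31,103,131 55:31,104,130 57:31,104
[... 275 characters left out ...]
 -41:17,102,160 -39:18,102,157 -37:17,103,159 -35:17,101,156 -33:17,103,156 -31:18,102,150 -29:17,101,144 -27:18,99,139 -25:17,103,141 -23:17,102,142 -21:17,103,144 -19:17,102,145 -17:18,104,145 -15:18,104,149 -13:17,93,159 -11:17,92,166 -9:21,75,239 -7:22,73,240 -5:22,76,238 -3:13,129,196 -1:13,132,215 1:13,131,197 3:17,93,215 5:17,92,195 7:18,98,120 9:22,90,239 11:23,84,240 13:23,83,240 15:23,82,240 17:25,77,240 19:25,77,240 21:25,77,240 23:24,79,240 25:24,79,240 27:24,81,240 29:25,75,240 31:27,68,240 33:26,72,240 35:25,75,240 37:25,77,240 39:25,75,240 41:13,131,205 43:13,133,211 45:29,105,131 47:31,101,131 49:31,104,133 51:31,104,133 53:31,102,130 55:31,102,127 57:31,102,127 59:31,102,128
```

```bash
python3 -c "
from h import *
go([.5277,.3776,.031],np.radians(97.8))"
```

```text
shift cm [ 2.15  1.46 16.92] twist -0.1 (j7 -12)
```

```bash
python3 -m crank '[{"x":2.1,"y":1.4,"z":4,"twist":0},{"x":2.1,"y":1.4,"z":8,"twist":0},{"x":2.1,"y":1.4,"z":11,"twist":0},{"x":2.1,"y":1.4,"z":11,"twist":0},{"x":2.1,"y":1.4,"z":11,"twist":0},{"x":2.1,"y":1.4,"z":11,"twist":0}]' 1 10 | sed -n 2p
python3 -m crank '[{"x":0,"y":0,"z":2,"twist":0},{"x":0,"y":0,"z":4,"twist":0},{"x":0,"y":0,"z":5.8,"twist":0},{"x":0,"y":0,"z":5.8,"twist":0},{"x":0,"y":0,"z":5.8,"twist":0},{"x":0.3,"y":0,"z":5.8,"twist":0},{"x":0.6,"y":0,"z":5.8,"twist":0},{"x":0.6,"y":0,"z":5.8,"twist":0}]'
```

```text
tool_pos: [0.5278, 0.3779, 0.0923]
clock: 42.12
tool_pos: [0.5273, 0.3845, 0.0341]
ee_rot: [3.139, -0.002, 1.706]
wrist_force: [-0.1, -0.5, 0.2]
grip_width: 0.006
grasp_force: 0.1
```

```bash
python3 -m crank '[{"x":0.2,"y":0,"z":0,"twist":0},{"x":0.4,"y":0,"z":0,"twist":0},{"x":0.6,"y":0,"z":0,"twist":0},{"x":0.8,"y":0,"z":0,"twist":0},{"x":1.0,"y":0,"z":0,"twist":0},{"x":1.0,"y":0,"z":0,"twist":0}]'
python3 -m crank '[{"x":0.2,"y":0,"z":0,"twist":0},{"x":0.4,"y":0,"z":0,"twist":0},{"x":0.6,"y":0,"z":0,"twist":0},{"x":0.6,"y":0,"z":0,"twist":0}]'
```

```text
clock: 42.62
tool_pos: [0.5264, 0.3894, 0.0325]
ee_rot: [3.141, 0.004, 1.703]
wrist_force: [1.3, -6.8, 2.6]
grip_width: 0.004
grasp_force: 3.4
clock: 42.95
tool_pos: [0.5264, 0.39, 0.0323]
ee_rot: [-3.14, 0.01, 1.7]
wrist_force: [1.5, -16.7, 7.7]
grip_width: 0.008
grasp_force: 8.5
```

```bash
python3 -m crank '[{"x":-1,"y":0,"z":0,"twist":0},{"x":-2,"y":0,"z":0,"twist":0},{"x":-2,"y":0,"z":-4,"twist":0},{"x":-4,"y":-1.4,"z":-8,"twist":0},{"x":-4,"y":-1.4,"z":-12,"twist":0},{"x":-4,"y":-1.4,"z":-16.8,"twist":0},{"x":-4,"y":-1.4,"z":-16.8,"twist":0},{"x":-4,"y":-1.4,"z":-16.8,"twist":0},{"x":-4,"y":-1.4,"z":-16.8,"twist":0}]' | sed -n 2,4p
cat > prof2.py <<'E'
from h import *
c=cap("wrist"); np.savez("prof2.npz",**c)
m=np.array([.5185,.445]); n=np.array([-np.sin(np.radians(7.8)),np.cos(np.radians(7.8))]); d=np.array([n[1],-n[0]])
print("cam n,d",((-c["R"].T@c["t"])[:2]-m)@n*1000)
# rectified at z=.05: V image 1px = 2mm, rows n (60..-80), cols d (-50..50)
N=np.arange(60,-82,-2); D=np.arange(-50,52,4)
h=cv2.cvtColor(c["frame"],cv2.COLOR_RGB2HSV)
for k in N:
    u=proj(c,np.c_[m+np.outer(D/1000,d)+n*k/1000,np.full(len(D),.05)]).round().astype(int); L=""
    for x,y in u:
        H,S,V=h[min(max(y,0),419),min(max(x,0),559)]
        L+=" .. " if H>=28 else " %3d"%V if H>=16 else " W%02d"%(V//10)
    print("%4d"%k,L)
E
python3 prof2.py
```

```text
tool_pos: [0.5155, 0.3578, 0.2002]
ee_rot: [-3.141, -0.001, 1.706]
wrist_force: [-0.6, 0.4, -0.3]
cam n,d -3.2169975558982022
  60  ..  ..  ..  ..  ..  ..  ..  ..  ..  ..  ..  ..  ..  ..  ..  ..  ..  ..  ..  ..  ..  ..  ..  ..  ..  .. 
  58  ..  ..  ..  ..  ..  ..  ..  ..  ..  ..  ..  ..  ..  ..  ..  ..  ..  ..  ..  ..  ..  ..  ..  ..  ..  .. 
  56  ..  ..  ..  ..  ..  ..  ..  ..  ..  ..  ..  ..  ..  ..  ..  ..  ..  ..  ..  ..  ..  ..  ..  ..  ..  .. 
  54  ..  ..  ..  ..  ..  ..  ..  ..  ..  ..  ..  ..  ..  ..  ..  ..  ..  ..  ..  ..  ..  ..  ..  ..  ..  .. 
  52  ..  ..  ..  ..  ..  ..  ..  ..  ..  ..  ..  ..  ..  ..  ..  ..  ..  ..  ..  ..  ..  ..  ..  ..  ..  .. 
  50  ..  ..  ..  ..  ..  ..  ..  ..  ..  ..  ..  ..  ..  ..  ..  ..  ..  ..  ..  ..  ..  ..  ..  ..  ..  .. 
  48  ..  ..  ..  ..  ..  ..  ..  ..  ..  ..  ..  ..  ..  ..  ..  ..  ..  ..  ..  ..  ..  ..  ..  ..  ..  .. 
  46  ..  ..  ..  ..  ..  ..  ..  ..  ..  ..  ..  ..  ..  ..  ..  ..  ..  ..  ..  ..  ..  ..  ..  ..  ..  .. 
  44  ..  ..  ..  141 W16 W15 W16 W16 W15 W15 W16 W15 W15 W16 W16 W16 W16 W16 W16 W17 W17 W17 
[... 6134 characters left out ...]
  ..  ..  ..  ..  ..  ..  ..  ..  ..  .. 
 -70  ..  ..  ..  ..  ..  ..  ..  ..  ..  ..  ..  ..  ..  ..  ..  ..  ..  ..  ..  ..  ..  ..  ..  ..  ..  .. 
 -72  ..  ..  ..  ..  ..  ..  ..  ..  ..  ..  ..  ..  ..  ..  ..  ..  ..  ..  ..  ..  ..  ..  ..  ..  ..  .. 
 -74  ..  ..  ..  ..  ..  ..  ..  ..  ..  ..  ..  ..  ..  ..  ..  ..  ..  ..  ..  ..  ..  ..  ..  ..  ..  .. 
 -76  ..  ..  ..  ..  ..  ..  ..  ..  ..  ..  ..  ..  ..  ..  ..  ..  ..  ..  ..  ..  ..  ..  ..  ..  ..  .. 
 -78  ..  ..  ..  ..  ..  ..  ..  ..  ..  ..  ..  ..  ..  ..  ..  ..  ..  ..  ..  ..  ..  ..  ..  ..  ..  .. 
 -80  ..  ..  ..  ..  ..  ..  ..  ..  ..  ..  ..  ..  ..  ..  ..  ..  ..  ..  ..  ..  ..  ..  ..  ..  ..  ..
```

```bash
cat > gn.py <<'E'
import sys
from h import *
k,dd,z=map(float,sys.argv[1:])
m=np.array([.5185,.445]); n=np.array([-np.sin(np.radians(7.8)),np.cos(np.radians(7.8))]); d=np.array([n[1],-n[0]])
X=m+n*k/1000+d*dd/1000; go([*X,z/1000],np.radians(97.8))
s=monitor.state()["tool_pos"]; print("tcp n,d,z",((s[:2]-m)@n*1000).round(1),((s[:2]-m)@d*1000).round(1),(s[2]*1000).round(1))
E
python3 gn.py -29 1 80
```

```text
shift cm [ 5.74  1.67 11.89] twist -0.0 (j7 -12)
tcp n,d,z -86.3 -15.5 198.9
```

```bash
python3 -m crank '[{"x":5.7,"y":1.7,"z":4,"twist":0},{"x":5.7,"y":1.7,"z":8,"twist":0},{"x":5.7,"y":1.7,"z":11.5,"twist":0},{"x":5.7,"y":1.7,"z":11.5,"twist":0},{"x":5.7,"y":1.7,"z":11.5,"twist":0},{"x":5.7,"y":1.7,"z":11.5,"twist":0},{"x":5.7,"y":1.7,"z":11.5,"twist":0}]' -0.72 10 >/dev/null; python3 gn.py -29 1 18.5
```

```text
shift cm [ 0.18 -0.32  6.87] twist -0.2 (j7 -11)
tcp n,d,z -30.9 4.1 87.2
```

```bash
python3 -m crank '[{"x":0.15,"y":-0.2,"z":2,"twist":0},{"x":0.15,"y":-0.2,"z":4,"twist":0},{"x":0.15,"y":-0.2,"z":5,"twist":0},{"x":0.15,"y":-0.2,"z":5.5,"twist":0},{"x":0.15,"y":-0.2,"z":6,"twist":0},{"x":0.15,"y":-0.2,"z":6.3,"twist":0},{"x":0.15,"y":-0.2,"z":6.6,"twist":0},{"x":0.15,"y":-0.2,"z":6.8,"twist":0},{"x":0.15,"y":-0.2,"z":6.8,"twist":0}]'; python3 gn.py -29 1 18.5
```

```text
clock: 45.08
tool_pos: [0.5227, 0.4166, 0.0172]
ee_rot: [-3.141, 0.0, 1.705]
wrist_force: [-0.5, 0.5, -0.8]
grip_width: 0.858
grasp_force: 0.1
shift cm [-0.03  0.07 -0.13] twist -0.1 (j7 -8)
tcp n,d,z -28.7 0.3 17.2
```

Grip lightly at the ends, lift 12 mm.

```bash
python3 -m crank '[{"x":0,"y":0,"z":0,"twist":0},{"x":0,"y":0,"z":0,"twist":0},{"x":0,"y":0,"z":0,"twist":0},{"x":0,"y":0,"z":0,"twist":0},{"x":0,"y":0,"z":0,"twist":0},{"x":0,"y":0,"z":0,"twist":0}]' 1 10
python3 -m crank '[{"x":0,"y":0,"z":-0.4,"twist":0},{"x":0,"y":0,"z":-0.8,"twist":0},{"x":0,"y":0,"z":-1.2,"twist":0},{"x":0,"y":0,"z":-1.3,"twist":0},{"x":0,"y":0,"z":-1.3,"twist":0}]'
python3 gn.py -16 1 30
```

```text
clock: 45.58
tool_pos: [0.5229, 0.4171, 0.0174]
ee_rot: [-3.142, -0.0, 1.705]
wrist_force: [-0.2, 0.6, 0.1]
grip_width: 0.446
grasp_force: 0.1
clock: 46.0
tool_pos: [0.5232, 0.4174, 0.0311]
ee_rot: [3.141, -0.001, 1.705]
wrist_force: [0.1, 0.5, -1.5]
grip_width: 0.204
grasp_force: 10.0
shift cm [1.2  0.   0.11] twist -0.1 (j7 -9)
tcp n,d,z -28.0 1.0 31.1
```

```bash
python3 -c "
from plant import monitor; s=monitor.state(); print(s['grip_width'],s['grasp_force'])"
cat > hm.py <<'E'
from h import *
c=cap("wrist"); h=cv2.cvtColor(c["frame"],cv2.COLOR_RGB2HSV); h=cv2.medianBlur(h,5)
print("cols",list(range(160,400,8)))
for y in range(130,400,6):
    L="%3d "%y
    for x in range(160,400,8):
        H,S,V=h[y,x]; L+=" .. " if 28<=H<60 and S>60 else " b%02d"%(V//10) if S<60 or V<70 else " %3d"%V if H>=16 else " W%02d"%(V//10)
    print(L)
E
python3 hm.py
```

```text
0.2040273554834625 9.99988853931427
cols [160, 168, 176, 184, 192, 200, 208, 216, 224, 232, 240, 248, 256, 264, 272, 280, 288, 296, 304, 312, 320, 328, 336, 344, 352, 360, 368, 376, 384, 392]
130  ..  ..  ..  ..  178 152 101 100 101 101 101 103 104 103 104 104 104 104 105 105 104 104 104 104 197 b24 159 ..  ..  .. 
136  ..  ..  ..  ..  175 174 174 174 175 175 175 237 240 240 240 240 240 240 240 240 240 240 240 240 240 b24 ..  ..  ..  .. 
142  ..  ..  ..  ..  176 173 173 174 174 174 174 175 240 240 240 240 240 240 240 240 240 240 240 240 240 b24 ..  ..  ..  .. 
148  ..  ..  ..  ..  174 172 173 173 173 173 173 176 240 240 240 240 240 240 240 240 240 240 240 240 240 b24 ..  ..  ..  .. 
154  ..  ..  ..  ..  169 177 180 180 180 180 180 180 226 240 240 240 240 240 240 241 240 240 240 240 240 182 ..  ..  ..  .. 
160  ..  ..  ..  ..  160 172 175 176 175 175 175 175 176 184 240 240 240 240 240 240 240 240 240 240 240 182 ..  ..  ..  .. 
166  ..  ..  ..  ..  160 162 165 165 165 165 165 166 166 166 238 240 240 240 240 240 240 240 240 240 240 181 ..  ..  ..  .. 
172  ..  ..  ..  ..  138 160 166 
[... 4016 characters left out ...]
b07 b07 b07 b07 b07 b07 b07 b07 b07 b07 137 b04 b04 b04 b04 b04 b04 b05 b05
370  b04 b04 b04 b04 b04 b04 b04 b04 b04 149 b08 b08 b08 b08 b08 b08 b08 b08 b08 b08 b08 156 b04 b04 b04 b04 b04 b04 b07 b07
376  b04 b04 b04 b04 b04 b04 b04 b04 b04 137 b08 b08 b08 b08 b08 b08 b08 b08 b08 b08 b08 153 b04 b04 b04 b04 b04 b05 b07 b07
382  b04 b04 b04 b04 b04 b04 b04 b04 b04 143 b07 b07 b07 b07 b07 b07 b07 b07 b07 b07 b07 156 b04 b04 b04 b04 b04 b04 b07 b07
388  b04 b04 b04 b04 b04 b04 b04 b04 b04 145 b04 b05 ..  ..  ..  ..  ..  ..  ..  b06 b04 146 b04 b04 b04 b04 b04 b04 b06 b07
394  b04 b04 b04 b04 b04 b04 b04 b04 b04 142 b04  80 ..  ..  ..  ..  ..  ..  ..  ..  b04 139 b04 b04 b04 b04 b04 b04 b04 b04
```

Run:
```python
from h import *
c=cap("wrist"); np.savez("now.npz",**c); h=cv2.cvtColor(c["frame"],cv2.COLOR_RGB2HSV)
for y in (210,216,225,240,255,275,295,312,318): print(y,"L",h[y,246:266,2].tolist(),"R",h[y,294:320,2].tolist())
for x in (275,285): print(x,[(y,int(h[y,x,0]),int(h[y,x,2])) for y in list(range(196,222,2))+list(range(306,326,2))])
```

```text
210 L [155, 155, 156, 155, 156, 156, 155, 154, 155, 147, 127, 150, 159, 167, 171, 171, 171, 169, 169, 168] R [159, 160, 160, 159, 161, 159, 159, 155, 147, 135, 122, 136, 153, 153, 154, 154, 155, 155, 155, 153, 154, 154, 154, 154, 155, 153]
216 L [131, 130, 130, 131, 131, 131, 129, 130, 130, 127, 122, 145, 154, 161, 165, 164, 163, 162, 161, 160] R [159, 159, 159, 158, 158, 158, 157, 155, 143, 133, 121, 116, 127, 128, 128, 128, 129, 129, 128, 127, 128, 127, 129, 127, 129, 143]
225 L [178, 179, 179, 180, 180, 179, 177, 176, 175, 164, 121, 136, 146, 152, 156, 157, 157, 158, 158, 158] R [154, 155, 155, 155, 155, 153, 153, 151, 141, 132, 123, 129, 160, 164, 165, 164, 166, 192, 237, 240, 240, 239, 239, 238, 238, 238]
240 L [177, 179, 178, 179, 180, 178, 178, 177, 169, 145, 130, 142, 150, 158, 160, 160, 160, 160, 159, 158] R [152, 153, 153, 153, 153, 153, 153, 153, 145, 137, 130, 132, 158, 164, 164, 163, 164, 164, 165, 189, 236, 238, 238, 237, 237, 237]
255 L [59, 59, 59, 58, 60, 58, 60, 60, 62, 83, 127, 138, 146, 152, 154, 154, 153, 155, 154, 154] R [163, 163, 162, 162, 162, 161, 161, 160, 
[... 979 characters left out ...]
, 162), (202, 17, 163), (204, 17, 147), (206, 18, 130), (208, 17, 158), (210, 17, 158), (212, 17, 155), (214, 17, 156), (216, 18, 157), (218, 17, 158), (220, 18, 159), (306, 17, 175), (308, 18, 174), (310, 18, 174), (312, 18, 175), (314, 17, 172), (316, 18, 165), (318, 29, 141), (320, 31, 138), (322, 31, 137), (324, 30, 135)]
285 [(196, 17, 164), (198, 17, 162), (200, 18, 162), (202, 18, 162), (204, 18, 147), (206, 18, 125), (208, 17, 154), (210, 17, 157), (212, 18, 157), (214, 18, 158), (216, 17, 160), (218, 18, 159), (220, 18, 159), (306, 18, 173), (308, 18, 174), (310, 17, 175), (312, 18, 176), (314, 17, 172), (316, 18, 163), (318, 29, 133), (320, 30, 130), (322, 31, 131), (324, 31, 132)]
```

```bash
python3 -m crank '[{"x":0,"y":0,"z":-1,"twist":0},{"x":0,"y":0,"z":-2,"twist":0},{"x":0,"y":0,"z":-4,"twist":0},{"x":0,"y":0,"z":-6,"twist":0},{"x":0,"y":0,"z":-8,"twist":0},{"x":0,"y":0,"z":-8,"twist":0},{"x":-3,"y":0,"z":-8,"twist":0},{"x":-6,"y":0,"z":-8,"twist":0},{"x":-8,"y":0,"z":-8,"twist":0},{"x":-8,"y":0,"z":-8,"twist":0},{"x":-8,"y":0,"z":-8,"twist":0},{"x":-8,"y":0,"z":-8,"twist":0}]' - 20
cat > held.py <<'E'
# held packer, pads on thickness: pose of visible face in tool (n=tool x, z) from its 18 mm apparent width
from h import *
s=monitor.state(); p=s["tool_pos"]; yaw=s["ee_rot"][2]; tx=np.array([np.cos(yaw),np.sin(yaw),0])
c=cap("wrist"); np.savez("held.npz",**c); h=cv2.cvtColor(c["frame"],cv2.COLOR_RGB2HSV)
m=cv2.inRange(h,np.array((12,70,75)),np.array((25,255,255)))
rows=[]
for y in range(100,345):
    x=280
    if not m[y,x]: continue
    l=x
    while l>180 and m[y,l-1]: l-=1
    r=x
    while r<380 and m[y,r+1]: r+=1
    rows.append((y,l,r,int(h[y,x,2])))
rows=np.array(rows); print(rows[::6].tolist(), rows[0].tolist(), rows[-1].tolist())
def P(y,w):
    dep=c["fx"]*.018/w; q=np.array([0,(y-c["cy"])/c["fy"]*dep,dep]); X=c["R"].T@(q-c["t"])-p; return (X@tx*1000).round(1),(X[2]*1000).round(1)
for y,l,r,_ in rows[::12]: print(y,r-l+1,"n,z rel tcp",P(y,r-l+1))
E
python3 held.py
```

```text
clock: 47.1
tool_pos: [0.5335, 0.3388, 0.1105]
ee_rot: [-3.142, -0.001, 1.706]
wrist_force: [-0.0, 0.4, -0.3]
grip_width: 0.205
grasp_force: 20.0
[[116, 278, 326, 227], [122, 217, 343, 162], [128, 217, 342, 142], [207, 257, 303, 145], [213, 256, 304, 159], [219, 256, 304, 162], [225, 256, 304, 161], [231, 256, 305, 159], [237, 256, 305, 156], [243, 256, 305, 155], [249, 249, 312, 156], [255, 255, 305, 158], [261, 255, 305, 167], [267, 255, 305, 164], [273, 255, 305, 164], [279, 255, 305, 167], [285, 255, 305, 175], [291, 255, 305, 179], [297, 255, 305, 179], [303, 255, 305, 176], [309, 255, 306, 176], [315, 255, 305, 171]] [116, 278, 326, 227] [317, 257, 303, 152]
116 49 n,z rel tcp (np.float64(75.1), np.float64(25.8))
128 126 n,z rel tcp (np.float64(78.2), np.float64(110.0))
213 49 n,z rel tcp (np.float64(41.1), np.float64(36.6))
225 49 n,z rel tcp (np.float64(36.9), np.float64(37.9))
237 50 n,z rel tcp (np.float64(33.7), np.float64(41.7))
249 64 n,z rel tcp (np.float64(41.2), np.float64(69.2))
261 51 n,z rel tcp (np.float64(26.6), np.float64(46.6))
273 51 n,z rel tcp (np.float64(22.6), np.float64(47.9))
285 51 n,z rel tcp (np.float64(18.5), np.float64(49.2))
297 51 n,z rel tcp (np.float64(14.5), np.float64(50.4))
309 52 n,z rel tcp (np.float64(11.8), np.float64(53.9))
```

```bash
python3 gn.py -64 1 37
```

```text
shift cm [4.26 0.06 7.34] twist 0.0 (j7 -5)
tcp n,d,z -106.7 0.4 110.4
```

```bash
python3 -m crank '[{"x":2,"y":0,"z":2,"twist":0},{"x":3,"y":0,"z":4,"twist":0},{"x":3.6,"y":0,"z":6,"twist":0},{"x":3.6,"y":0,"z":7.1,"twist":0},{"x":3.6,"y":0,"z":7.3,"twist":0},{"x":3.6,"y":0,"z":7.3,"twist":0}]'
python3 -m crank '[{"x":0.3,"y":0,"z":0,"twist":0},{"x":0.6,"y":0,"z":0,"twist":0},{"x":0.9,"y":0,"z":0,"twist":0},{"x":1.2,"y":0,"z":0,"twist":0},{"x":1.5,"y":0,"z":0,"twist":0},{"x":1.8,"y":0,"z":0,"twist":0},{"x":1.8,"y":0,"z":0,"twist":0}]' - 5
python3 gn.py -36 1 37; python3 held.py | tail -12
```

```text
clock: 47.65
tool_pos: [0.5286, 0.3731, 0.0369]
ee_rot: [-3.141, 0.001, 1.706]
wrist_force: [-0.4, -0.5, -0.0]
grip_width: 0.205
grasp_force: 20.0
clock: 48.23
tool_pos: [0.527, 0.3923, 0.0379]
ee_rot: [3.14, -0.001, 1.706]
wrist_force: [1.0, -1.6, 2.6]
grip_width: 0.21
grasp_force: 5.0
shift cm [ 1.73 -0.03  0.1 ] twist -0.1 (j7 -7)
tcp n,d,z -53.3 1.3 37.9
196 133 n,z rel tcp (np.float64(69.7), np.float64(115.6))
208 132 n,z rel tcp (np.float64(68.0), np.float64(115.7))
220 131 n,z rel tcp (np.float64(66.3), np.float64(115.8))
232 49 n,z rel tcp (np.float64(34.5), np.float64(38.7))
244 153 n,z rel tcp (np.float64(66.0), np.float64(123.4))
256 49 n,z rel tcp (np.float64(26.1), np.float64(41.3))
268 50 n,z rel tcp (np.float64(23.1), np.float64(45.0))
280 51 n,z rel tcp (np.float64(20.2), np.float64(48.6))
292 51 n,z rel tcp (np.float64(16.2), np.float64(49.9))
304 52 n,z rel tcp (np.float64(13.5), np.float64(53.3))
316 47 n,z rel tcp (np.float64(1.7), np.float64(43.1))
328 37 n,z rel tcp (np.float64(-25.7), np.float64(12.5))
```

```bash
python3 -m crank '[{"x":0.3,"y":0,"z":0,"twist":0},{"x":0.6,"y":0,"z":0,"twist":0},{"x":0.9,"y":0,"z":0,"twist":0},{"x":1.2,"y":0,"z":0,"twist":0},{"x":1.5,"y":0,"z":0,"twist":0},{"x":1.8,"y":0,"z":0,"twist":0},{"x":1.8,"y":0,"z":0,"twist":0}]' - 5
python3 gn.py -36 1 37; python3 held.py | tail -12
```

```text
clock: 48.87
tool_pos: [0.5234, 0.4104, 0.0372]
ee_rot: [-3.141, -0.001, 1.707]
wrist_force: [-1.5, -0.3, 0.6]
grip_width: 0.205
grasp_force: 5.0
shift cm [-0.1   0.09  0.02] twist -0.0 (j7 -8)
tcp n,d,z -35.0 0.1 37.2
207 130 n,z rel tcp (np.float64(67.9), np.float64(114.9))
219 129 n,z rel tcp (np.float64(66.2), np.float64(115.0))
231 129 n,z rel tcp (np.float64(64.6), np.float64(115.5))
243 158 n,z rel tcp (np.float64(66.7), np.float64(124.6))
255 48 n,z rel tcp (np.float64(25.2), np.float64(38.7))
267 49 n,z rel tcp (np.float64(22.2), np.float64(42.5))
279 50 n,z rel tcp (np.float64(19.3), np.float64(46.2))
291 51 n,z rel tcp (np.float64(16.5), np.float64(49.8))
303 50 n,z rel tcp (np.float64(11.1), np.float64(48.8))
315 47 n,z rel tcp (np.float64(2.1), np.float64(43.0))
327 45 n,z rel tcp (np.float64(-6.1), np.float64(39.1))
339 42 n,z rel tcp (np.float64(-17.3), np.float64(31.8))
```

```bash
python3 -m crank '[{"x":0,"y":0,"z":-1.5,"twist":0},{"x":0,"y":0,"z":-3,"twist":0},{"x":-3,"y":0,"z":-5,"twist":0},{"x":-6,"y":0,"z":-5,"twist":0},{"x":-8,"y":0,"z":-4,"twist":0},{"x":-8,"y":0,"z":-2,"twist":0},{"x":-8,"y":0,"z":0,"twist":0},{"x":-8,"y":0,"z":1,"twist":0},{"x":-8,"y":0,"z":1,"twist":0}]'
python3 -m crank '[{"x":0,"y":0,"z":0.3,"twist":0},{"x":0,"y":0,"z":0.6,"twist":0},{"x":0,"y":0,"z":0.9,"twist":0},{"x":0,"y":0,"z":1.2,"twist":0},{"x":0,"y":0,"z":1.2,"twist":0}]'
python3 held.py | tail -12
```

```text
clock: 49.67
tool_pos: [0.5338, 0.3299, 0.0266]
ee_rot: [-3.139, 0.0, 1.706]
wrist_force: [-0.2, -0.5, -0.2]
grip_width: 0.205
grasp_force: 5.0
clock: 50.08
tool_pos: [0.5351, 0.3303, 0.0156]
ee_rot: [3.141, -0.0, 1.706]
wrist_force: [0.3, 0.2, 0.3]
grip_width: 0.202
grasp_force: 5.0
132 191 n,z rel tcp (np.float64(79.5), np.float64(128.0))
221 44 n,z rel tcp (np.float64(33.2), np.float64(23.2))
233 45 n,z rel tcp (np.float64(29.8), np.float64(27.7))
245 46 n,z rel tcp (np.float64(26.5), np.float64(32.1))
257 49 n,z rel tcp (np.float64(25.7), np.float64(41.4))
269 49 n,z rel tcp (np.float64(21.5), np.float64(42.7))
281 51 n,z rel tcp (np.float64(19.9), np.float64(48.7))
293 51 n,z rel tcp (np.float64(15.8), np.float64(50.0))
305 49 n,z rel tcp (np.float64(8.9), np.float64(46.7))
317 47 n,z rel tcp (np.float64(1.4), np.float64(43.2))
329 45 n,z rel tcp (np.float64(-6.8), np.float64(39.3))
341 42 n,z rel tcp (np.float64(-18.1), np.float64(32.1))
```

```bash
python3 -m crank '[{"x":0,"y":0,"z":0.2,"twist":0},{"x":0,"y":0,"z":0.4,"twist":0},{"x":0,"y":0,"z":0.6,"twist":0},{"x":0,"y":0,"z":0.8,"twist":0},{"x":0,"y":0,"z":0.8,"twist":0}]'
python3 held.py | tail -9
```

```text
clock: 50.55
tool_pos: [0.535, 0.3311, 0.0078]
ee_rot: [3.141, -0.002, 1.706]
wrist_force: [-1.4, 2.2, 3.8]
grip_width: 0.203
grasp_force: 5.0
240 48 n,z rel tcp (np.float64(30.6), np.float64(37.0))
252 50 n,z rel tcp (np.float64(28.5), np.float64(43.3))
264 51 n,z rel tcp (np.float64(25.6), np.float64(46.9))
276 53 n,z rel tcp (np.float64(23.8), np.float64(52.5))
288 54 n,z rel tcp (np.float64(21.1), np.float64(55.8))
300 51 n,z rel tcp (np.float64(13.4), np.float64(50.8))
312 49 n,z rel tcp (np.float64(6.4), np.float64(47.5))
324 47 n,z rel tcp (np.float64(-1.2), np.float64(44.0))
336 45 n,z rel tcp (np.float64(-9.5), np.float64(40.2))
```

```bash
python3 -m crank '[{"x":0,"y":0,"z":0,"twist":0},{"x":0,"y":0,"z":0,"twist":0},{"x":0,"y":0,"z":0,"twist":0},{"x":0,"y":0,"z":0,"twist":0},{"x":0,"y":0,"z":0,"twist":0},{"x":0,"y":0,"z":0,"twist":0}]' 0.47
python3 held.py | tail -12
```

```text
clock: 51.1
tool_pos: [0.5348, 0.3297, 0.0073]
ee_rot: [-3.141, 0.0, 1.705]
wrist_force: [-0.7, 0.1, -0.7]
grip_width: 0.262
grasp_force: 0.0
206 48 n,z rel tcp (np.float64(42.8), np.float64(33.1))
218 48 n,z rel tcp (np.float64(38.5), np.float64(34.4))
230 47 n,z rel tcp (np.float64(33.2), np.float64(33.1))
242 46 n,z rel tcp (np.float64(27.6), np.float64(31.7))
254 46 n,z rel tcp (np.float64(23.1), np.float64(33.1))
266 46 n,z rel tcp (np.float64(18.7), np.float64(34.5))
278 45 n,z rel tcp (np.float64(12.7), np.float64(33.1))
290 44 n,z rel tcp (np.float64(6.4), np.float64(31.7))
302 44 n,z rel tcp (np.float64(1.7), np.float64(33.2))
314 44 n,z rel tcp (np.float64(-3.0), np.float64(34.6))
326 43 n,z rel tcp (np.float64(-9.8), np.float64(33.2))
338 42 n,z rel tcp (np.float64(-16.9), np.float64(31.7))
```

```bash
python3 -m crank '[{"x":0,"y":0,"z":-3,"twist":0},{"x":0,"y":0,"z":-7,"twist":0},{"x":1.1,"y":0,"z":-10,"twist":0},{"x":1.1,"y":0,"z":-11,"twist":-30},{"x":1.1,"y":0,"z":-11,"twist":-50},{"x":1.1,"y":0,"z":-11,"twist":-60},{"x":1.1,"y":0,"z":-11,"twist":-60},{"x":1.1,"y":0,"z":-11,"twist":-60},{"x":1.1,"y":0,"z":-11,"twist":-60},{"x":1.1,"y":0,"z":-11,"twist":-60},{"x":1.1,"y":0,"z":-11,"twist":-60},{"x":1.1,"y":0,"z":-11,"twist":-60}]' >/dev/null
python3 -m crank '[{"x":0,"y":0,"z":0,"twist":-30},{"x":0,"y":0,"z":0,"twist":-30},{"x":0,"y":0,"z":0,"twist":-30},{"x":0,"y":0,"z":0,"twist":-30},{"x":0,"y":0,"z":0,"twist":-30},{"x":0,"y":0,"z":0,"twist":-30}]' -0.72
python3 hov.py 18
```

```text
clock: 52.65
tool_pos: [0.5334, 0.3405, 0.1174]
ee_rot: [3.141, -0.0, -3.009]
wrist_force: [-0.4, 0.4, -0.4]
grip_width: 0.68
grasp_force: 0.0
centre x 0.07 y 0.47  edge slope dx/dy -1.5 deg -> twist 1.5; ends -2.74 3.68 xrange -0.90 1.94
```

```bash
python3 -m crank '[{"x":0.05,"y":0.47,"z":3,"twist":1.5},{"x":0.05,"y":0.47,"z":6,"twist":1.5},{"x":0.05,"y":0.47,"z":9,"twist":1.5},{"x":0.05,"y":0.47,"z":10.5,"twist":1.5},{"x":0.05,"y":0.47,"z":10.5,"twist":1.5},{"x":0.05,"y":0.47,"z":10.5,"twist":1.5}]'
python3 -m crank '[{"x":0,"y":0,"z":0,"twist":0},{"x":0,"y":0,"z":0,"twist":0},{"x":0,"y":0,"z":0,"twist":0},{"x":0,"y":0,"z":0,"twist":0},{"x":0,"y":0,"z":0,"twist":0},{"x":0,"y":0,"z":0,"twist":0}]' 1 25
python3 -m crank '[{"x":0,"y":0,"z":-4,"twist":0},{"x":0,"y":0,"z":-8,"twist":0},{"x":0,"y":0,"z":-11,"twist":20},{"x":0,"y":0,"z":-11,"twist":40},{"x":0,"y":0,"z":-11,"twist":50},{"x":0,"y":0,"z":-11,"twist":60},{"x":0,"y":0,"z":-11,"twist":60},{"x":0,"y":0,"z":-11,"twist":60},{"x":0,"y":0,"z":-11,"twist":60},{"x":0,"y":0,"z":-11,"twist":60},{"x":0,"y":0,"z":-11,"twist":60},{"x":0,"y":0,"z":-11,"twist":60}]'
python3 -m crank '[{"x":0,"y":0,"z":0,"twist":28.5},{"x":0,"y":0,"z":0,"twist":28.5},{"x":0,"y":0,"z":0,"twist":28.5},{"x":0,"y":0,"z":0,"twist":28.5},{"x":0,"y":0,"z":0,"twist":28.5},{"x":0,"y":0,"z":0,"twist":28.5}]'
python3 gn.py -22.5 1 100
```

```text
clock: 53.2
tool_pos: [0.5319, 0.345, 0.0119]
ee_rot: [-3.14, -0.001, -3.035]
wrist_force: [-0.1, 0.4, 0.9]
grip_width: 0.86
grasp_force: 0.0
clock: 53.7
tool_pos: [0.5333, 0.3461, 0.0141]
ee_rot: [3.14, 0.002, -3.034]
wrist_force: [0.0, -0.1, 6.8]
grip_width: 0.732
grasp_force: 25.0
clock: 54.7
tool_pos: [0.532, 0.3456, 0.1227]
ee_rot: [3.141, -0.0, 2.201]
wrist_force: [-0.4, -0.3, -0.2]
grip_width: 0.724
grasp_force: 25.0
clock: 55.2
tool_pos: [0.532, 0.3455, 0.1225]
ee_rot: [-3.142, 0.0, 1.71]
wrist_force: [-0.4, 0.3, -0.7]
grip_width: 0.732
grasp_force: 25.0
shift cm [7.79 0.14 2.25] twist 0.2 (j7 -6)
tcp n,d,z -100.4 -0.1 122.5
```

```bash
python3 -m crank '[{"x":4,"y":0.1,"z":0,"twist":0},{"x":7.8,"y":0.1,"z":0,"twist":0},{"x":7.8,"y":0.1,"z":2,"twist":0},{"x":7.8,"y":0.1,"z":2,"twist":0},{"x":7.8,"y":0.1,"z":2,"twist":0},{"x":7.8,"y":0.1,"z":2,"twist":0}]' >/dev/null
python3 gn.py -22.5 1 23
python3 - <<'E'
from h import *
s=monitor.state(); c=cap("wrist"); p=s["tool_pos"]; yaw=s["ee_rot"][2]; tx=np.array([np.cos(yaw),np.sin(yaw)])
h=cv2.cvtColor(c["frame"],cv2.COLOR_RGB2HSV); print([(r,int(h[r,280,0]),int(h[r,280,2])) for r in range(180,345,4)])
for z in(.026,p[2]+.029): print(round(z,3),[(r,round(float((ray(c,[(280,r)],z)[0,:2]-p[:2])@tx*1000),1)) for r in range(180,345,8)])
E
```

```text
shift cm [ 0.16 -0.08  8.01] twist -0.1 (j7 -12)
tcp n,d,z -24.1 1.8 103.1
[(180, 22, 238), (184, 13, 135), (188, 13, 131), (192, 16, 174), (196, 16, 175), (200, 16, 176), (204, 17, 175), (208, 17, 175), (212, 17, 174), (216, 22, 235), (220, 24, 242), (224, 23, 242), (228, 24, 242), (232, 17, 175), (236, 14, 74), (240, 13, 92), (244, 17, 101), (248, 18, 96), (252, 18, 100), (256, 17, 97), (260, 18, 97), (264, 18, 95), (268, 17, 93), (272, 18, 93), (276, 18, 102), (280, 17, 164), (284, 17, 178), (288, 18, 177), (292, 18, 177), (296, 17, 179), (300, 17, 177), (304, 18, 176), (308, 17, 171), (312, 18, 167), (316, 29, 129), (320, 31, 130), (324, 31, 128), (328, 31, 131), (332, 31, 136), (336, 31, 129), (340, 31, 137), (344, 31, 141)]
0.026 [(180, 27.0), (188, 21.4), (196, 15.8), (204, 10.0), (212, 4.2), (220, -1.8), (228, -7.8), (236, -13.8), (244, -20.0), (252, -26.3), (260, -32.6), (268, -39.1), (276, -45.6), (284, -52.3), (292, -59.0), (300, -65.9), (308, -72.9), (316, -79.9), (324, -87.1), (332, -94.4), (340, -101.8)]
0.132 [(180, 51.8), (188, 48.7), (196, 45.5), (204, 42.3), (212, 39.1), (220, 35.8), (228, 32.4), (236, 29.0), (244, 25.6), (252, 22.1), (260, 18.6), (268, 15.0), (276, 11.3), (284, 7.6), (292, 3.8), (300, 0.0), (308, -3.9), (316, -7.8), (324, -11.8), (332, -15.9), (340, -20.0)]
```

```bash
python3 -m crank '[{"x":0,"y":-0.1,"z":3,"twist":0},{"x":0,"y":-0.1,"z":6,"twist":0},{"x":0,"y":-0.1,"z":7,"twist":0},{"x":0,"y":-0.1,"z":7.5,"twist":0},{"x":0,"y":-0.1,"z":7.8,"twist":0},{"x":0,"y":-0.1,"z":7.9,"twist":0},{"x":0,"y":-0.1,"z":7.9,"twist":0}]' 
python3 -m crank '[{"x":0,"y":0,"z":0.1,"twist":0},{"x":0,"y":0,"z":0.15,"twist":0},{"x":0,"y":0,"z":0.15,"twist":0}]'
```

```text
clock: 56.33
tool_pos: [0.5227, 0.4229, 0.0248]
ee_rot: [3.14, -0.001, 1.705]
wrist_force: [-0.7, 0.2, -0.1]
grip_width: 0.727
grasp_force: 25.0
clock: 56.58
tool_pos: [0.5219, 0.423, 0.0225]
ee_rot: [3.141, -0.001, 1.705]
wrist_force: [-0.8, -0.4, -0.2]
grip_width: 0.727
grasp_force: 25.0
```

```bash
python3 -m crank '[{"x":0,"y":0,"z":0.05,"twist":0},{"x":0,"y":0,"z":0.1,"twist":0},{"x":0,"y":0,"z":0.1,"twist":0}]' 
python3 -m crank '[{"x":0,"y":0,"z":0.03,"twist":0},{"x":0,"y":0,"z":0.03,"twist":0}]'
```

```text
clock: 56.83
tool_pos: [0.5219, 0.423, 0.0221]
ee_rot: [3.141, -0.001, 1.705]
wrist_force: [-2.7, -1.2, 7.9]
grip_width: 0.727
grasp_force: 25.0
clock: 57.0
tool_pos: [0.522, 0.423, 0.0221]
ee_rot: [3.141, -0.001, 1.705]
wrist_force: [-3.8, -1.8, 9.8]
grip_width: 0.73
grasp_force: 25.0
```

```bash
python3 -m crank '[{"x":0,"y":0,"z":-0.1,"twist":0},{"x":0,"y":0,"z":-0.1,"twist":0}]' | tail -3
python3 -m crank '[{"x":0,"y":0,"z":0,"twist":0},{"x":0,"y":0,"z":0,"twist":0},{"x":0,"y":0,"z":0,"twist":0},{"x":0,"y":0,"z":0,"twist":0},{"x":0,"y":0,"z":0,"twist":0}]' -0.72
cat > up.py <<'E'
from h import *
s=monitor.state(); p=s["tool_pos"]; c=cap("wrist"); h=cv2.cvtColor(c["frame"],cv2.COLOR_RGB2HSV)
m=np.array([.5185,.445]); n=np.array([-np.sin(np.radians(7.8)),np.cos(np.radians(7.8))]); d=np.array([n[1],-n[0]])
print("cam n",((-c["R"].T@c["t"])[:2]-m)@n*1000)
for dd in (-20,0,20):
    L=[]
    for k in np.arange(-60,4,2.):
        x,y=proj(c,np.r_[m+d*dd/1000+n*k/1000,.05])[0].round().astype(int); 
        if 0<=x<560 and 0<=y<420: H,S,V=h[y,x]; L.append("%d:%d,%d"%(k,H,V))
    print(dd,*L)
E
python3 up.py
```

```text
wrist_force: [-1.5, -0.9, 5.3]
grip_width: 0.725
grasp_force: 25.0
clock: 57.58
tool_pos: [0.5217, 0.4226, 0.0214]
ee_rot: [-3.141, 0.0, 1.705]
wrist_force: [-0.7, 0.5, -0.5]
grip_width: 0.863
grasp_force: 0.0
cam n 60.39545671092934
-20 -60:0,81 -58:0,79 -56:0,77 -54:60,76 -52:60,59 -50:75,61 -48:60,52 -46:24,72 -44:31,135 -42:31,131 -40:30,131 -38:30,129 -36:30,127 -34:30,122 -32:26,126 -30:15,165 -28:18,168 -26:17,172 -24:17,177 -22:18,177 -20:18,174 -18:18,169 -16:18,165 -14:17,156 -12:18,99 -10:17,93 -8:17,93 -6:18,94 -4:30,48 -2:23,53 0:18,96 2:17,93
0 -60:60,83 -58:0,81 -56:0,75 -54:0,76 -52:0,59 -50:75,62 -48:60,54 -46:23,72 -44:31,136 -42:31,137 -40:31,139 -38:31,139 -36:31,139 -34:30,139 -32:27,143 -30:15,165 -28:17,165 -26:18,172 -24:17,175 -22:18,175 -20:17,176 -18:17,174 -16:18,176 -14:18,168 -12:18,107 -10:18,91 -8:17,90 -6:17,94 -4:17,96 -2:18,97 0:18,98 2:19,97
20 -60:45,84 -58:0,80 -56:30,77 -54:60,77 -52:90,59 -50:90,61 -48:90,50 -46:23,77 -44:31,144 -42:31,143 -40:31,141 -38:31,140 -36:31,141 -34:31,142 -32:28,147 -30:15,163 -28:18,165 -26:18,169 -24:22,226 -22:25,241 -20:25,241 -18:25,241 -16:25,241 -14:22,236 -12:17,113 -10:18,100 -8:17,93 -6:18,92 -4:18,93 -2:18,95 0:17,96 2:17,100
```

```bash
python3 -m crank '[{"x":0,"y":0,"z":-1,"twist":0},{"x":0,"y":0,"z":-2,"twist":0},{"x":0,"y":0,"z":-3.5,"twist":0},{"x":0,"y":0,"z":-5,"twist":0},{"x":0,"y":0,"z":-7,"twist":0},{"x":0,"y":0,"z":-10,"twist":0},{"x":0,"y":0,"z":-14,"twist":0},{"x":0,"y":0,"z":-17,"twist":0},{"x":-4,"y":0,"z":-18,"twist":0},{"x":-7,"y":0,"z":-18,"twist":0},{"x":-7,"y":0,"z":-18,"twist":0},{"x":-7,"y":0,"z":-18,"twist":0}]' | sed -n 1,2p
python3 up.py
```

```text
clock: 58.63
tool_pos: [0.5322, 0.3511, 0.204]
cam n -12.219419829795958
-20 -60:30,130 -58:30,125 -56:30,121 -54:31,121 -52:30,118 -50:30,117 -48:30,120 -46:16,178 -44:13,216 -42:13,215 -40:13,133 -38:16,163 -36:24,232 -34:25,240 -32:25,239 -30:18,156 -28:18,181 -26:24,230 -24:27,240 -22:27,240 -20:26,240 -18:25,240 -16:23,240 -14:23,238 -12:17,167 -10:17,179 -8:18,186 -6:24,230 -4:14,177 -2:13,215 0:13,214 2:19,215
0 -60:31,136 -58:31,137 -56:30,138 -54:31,138 -52:31,137 -50:30,136 -48:31,133 -46:20,123 -44:13,133 -42:13,133 -40:13,103 -38:15,159 -36:16,177 -34:16,176 -32:16,176 -30:18,151 -28:18,171 -26:17,176 -24:18,179 -22:18,188 -20:27,239 -18:26,240 -16:26,240 -14:23,232 -12:17,168 -10:17,172 -8:18,195 -6:23,238 -4:14,185 -2:13,216 0:13,215 2:16,184
20 -60:31,145 -58:31,145 -56:31,145 -54:31,145 -52:31,145 -50:31,143 -48:30,143 -46:22,126 -44:13,129 -42:13,133 -40:13,104 -38:16,139 -36:16,159 -34:16,160 -32:16,157 -30:17,147 -28:17,169 -26:17,173 -24:17,177 -22:18,179 -20:19,188 -18:26,240 -16:26,240 -14:24,233 -12:17,154 -10:16,162 -8:16,162 -6:20,237 -4:14,177 -2:13,216 0:13,214 2:14,159
```

```bash
python3 -m crank '[{"x":-1,"y":0,"z":-1,"twist":0},{"x":-1,"y":0,"z":-1,"twist":0},{"x":-1,"y":0,"z":-1,"twist":0},{"x":-1,"y":0,"z":-1,"twist":0},{"x":-1,"y":0,"z":-1,"twist":0},{"x":-1,"y":0,"z":-1,"twist":0},{"x":-1,"y":0,"z":-1,"twist":0},{"x":-1,"y":0,"z":-1,"twist":0}]' | head -1
python3 - <<'E'
from h import *
c=cap("top"); f=c["frame"][150:290,90:385,::-1]; a=cv2.imread("pics/fin.png"); a=cv2.resize(a,(295,140),interpolation=cv2.INTER_AREA)
D=cv2.absdiff(a,np.ascontiguousarray(f)).max(2)
for n,(x0,y0,x1,y1) in dict(jigC=(265,165,318,215),jigB=(325,175,375,225),jigA=(292,220,348,275),stick=(352,225,375,280),tape=(252,215,285,245)).items():
    r=D[y0-150:y1-150,x0-90:x1-90]; print(n,(r>50).mean().round(3),r.mean().round(1))
E
python3 up.py | cut -c1-330
```

```text
clock: 59.35
jigC 0.0 8.4
jigB 0.0 8.4
jigA 0.0 8.2
stick 0.0 7.7
tape 0.0 7.8
cam n -19.462062347145594
-20 -60:31,127 -58:30,123 -56:30,121 -54:30,120 -52:30,116 -50:31,119 -48:31,121 -46:13,206 -44:13,215 -42:13,214 -40:15,125 -38:16,177 -36:17,178 -34:17,179 -32:16,178 -30:22,233 -28:25,240 -26:26,240 -24:27,240 -22:27,240 -20:26,240 -18:25,240 -16:24,239 -14:22,236 -12:17,180 -10:17,180 -8:19,207 -6:25,237 -4:13,203 -2:13,215 
0 -60:31,136 -58:31,138 -56:30,138 -54:31,137 -52:31,136 -50:31,136 -48:31,134 -46:14,123 -44:13,132 -42:13,132 -40:15,108 -38:16,173 -36:16,175 -34:17,174 -32:16,173 -30:18,153 -28:18,170 -26:25,239 -24:26,240 -22:27,240 -20:26,240 -18:26,240 -16:26,240 -14:24,239 -12:17,175 -10:16,173 -8:23,239 -6:23,237 -4:13,202 -2:13,215 0:
20 -60:31,144 -58:31,143 -56:31,144 -54:31,143 -52:31,143 -50:31,142 -48:31,141 -46:14,121 -44:13,131 -42:13,133 -40:15,105 -38:16,156 -36:17,157 -34:16,159 -32:17,158 -30:18,152 -28:17,168 -26:18,173 -24:18,185 -22:26,239 -20:26,240 -18:26,240 -16:26,240 -14:24,238 -12:16,163 -10:17,161 -8:18,224 -6:21,237 -4:13,199 -2:13,216 0
```

All is in place and stable.

```bash
python3 -c "
from plant import bot
print(bot.job_done())"
```

```text
the job is handed in; nothing more can be done
None
```

The job is handed in at about 60 s of the 210 s allowed: the 22, 26 and 30 mm packers are seated and centred in the three jigs. The 18 and 34 mm packers stand upright in the rack, though the 18 mm one was found tipped over after its first placing and had to be righted and placed again. The tape measure and sanding stick were not touched.

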